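Fetch the rear sample jar to the scale and put the front jars back

TASK

Weigh the sample jar with the green dot, which stands at the back of the plywood jar stand behind the red-dot and blue-dot jars: first set both front jars upright in the grey side tray, then stand the green-dot jar in the middle of the scale's pan, and then put the red-dot and the blue-dot jar each back on the very place in the stand where it stood at the start. Keep the jars upright, and do not disturb the date stamp, the tape roll and the label roll.

Things in the scene. Friction and masses are not known exactly. Their poses are not given: they have to be found in the camera images.
- jar_green: Sample jar: pale contents, pale label, silver lid with a 40 mm green dot; lid top 99 mm above the underside, the lid 70 mm across (height 86 to 99 mm), the body 68 mm across; grip it round the lid, at 80 to 90 mm height, not lower (the palm would meet the lid); 0.35 kg give or take 20 percent. Origin: centre of the underside, z up. At the start it stands at the rear place of the stand.
- jar_red: Jar of dark brown contents, yellow label, yellow lid with a 40 mm red dot; lid top 99 mm above the underside, the lid 70 mm across (height 86 to 99 mm), the body 68 mm across; grip it round the lid, at 80 to 90 mm height, not lower (the palm would meet the lid); 0.21 kg give or take 20 percent. Origin: centre of the underside, z up. At the start it stands on one of the stand's two front places.
- jar_blue: Jar of dark contents, teal label, silver lid with a 40 mm blue dot; lid top 99 mm above the underside, the lid 70 mm across (height 86 to 99 mm), the body 68 mm across; grip it round the lid, at 80 to 90 mm height, not lower (the palm would meet the lid); 0.36 kg give or take 20 percent. Origin: centre of the underside, z up. At the start it stands on the other front place.
- jar_stand: Fixed plywood stand; board 8 mm thick, 167 x 176 mm. Origin: underside, below the rear place; x to its back, y to its left. White marks 79 mm across: rear place (0, 0), front places (-64, +43), (-64, -43) mm. The rear place lies between two cheeks (99 mm high, x -10 to 46 mm, inner faces y +-43 mm, 8 mm thick) and a back stop 27 mm high; grip there along x, once both front jars are away.
- stand_front (a point): Midway between the stand's two front places, on the board's top, axes as the stand's. Jars stand within 2 mm of their marks: about 8 mm from the rear jar, 16 mm from each other. At a front jar the fingers find room along a line 35 degrees off the stand's x axis: towards back left for the left (+y) jar, back right for the right one.
- side_tray: Fixed grey tray on four feet (a cord runs beneath it), 120 mm (x) by 200 mm (y) outside, walls 4 mm thick with their top 32 mm above the table; its floor lies 22 mm above its origin (on the table below its centre); z up. Room for two jars side by side along y, e.g. at y = +48 and -48 mm.
- scale_pan (a point): Centre of the top face of the round steel pan (104 mm across, 49 mm above the table) of the fixed white bench scale, 138 x 130 mm; x points away from its display, z up.
- date_stamp: Bystander: wooden hand stamp with a knob handle, 26 x 48 x 92 mm, standing loose; leave it alone. Origin: centre of the underside.
- tape: Bystander: roll of clear tape lying flat, 92 mm across, 48 mm high, loose; leave it alone. Origin: centre of the underside.
- label_roll: Bystander: white roll of blank labels, 69 mm across, 50 mm high, loose; leave it alone. Origin: centre of the underside.
Not all that is in view belongs to the job. What is shaped like the jar_green but purple is not meant.

How it is judged:
By the outcome, as a careful person would: the job done as asked, in the order asked, and still so for the second after the job is handed in, with the robot touching nothing.
It also fails if it takes over 115 s, if anything falls off the work surface, if the arm or the gripper's body presses on something with over 40 N, if the wrist force passes 120 N, or if a joint passes its speed limit or range.

ROBOT

A 6-joint arm with a two-finger parallel gripper is mounted at the origin on the work surface; the furniture and walls round the work are solid. World frame = base frame: x ahead of the robot, y to its left, z up, the work surface at z = 0. Lengths are in m, angles in rad, forces in N, time in s.
With the tool pointing down it reaches from about 0.325 to 0.775 m from the base axis. Payload 9.3 kg.
Tool frame: the origin (TCP) lies midway between the tips of the shut fingers; the grasp point (between the pads) lies 19 mm behind it (env.grip_point_offset is the distance from the TCP to the grasp point, in m); z points along the fingers, y is the line along which they close (so a half turn about z gives the same grasp; the last joint's range is limited). The gripper opens to 85 mm and grips with 20 to 120 N. Pads are 22 mm wide; open, the fingers measure 114 mm over their backs; the gripper's body (76 mm by 85 mm) begins 54 mm behind the grasp point. The pads swing forward as they close: fully open they stand 13 mm farther back than shut.
Start: joints at [1.186, 0.259, 0.021, 1.334, 0, 1.418], TCP at [0.126, 0.535, 0.231] pointing down, gripper open.
Joint ranges: [-3.04, 3.04], [-0.91, 1.82], [-1.04, 1.36], [-1.92, 1.95], [-1.52, 1.45], [-3.14, 3.14]. Speed limits (rad/s): [2.22, 2.22, 2.79, 3.14, 3.14, 3.14].

INTERFACE

Orientations are given as a unit quaternion [x, y, z, w].
In Python, from workcell import env, imaging gives the robot as it stands. The module is installed in compiled form; this text tells all that it offers.
- The arm moves only by the tool drive_tool, never from a script. Its argument "motion" is a list of rows, each an object of numbers: "rx", "ry", "rz": the turn, a rotation vector about the tool's x, y, z in degrees; "tx", "ty", "tz": the shift along the tool's x, y, z in cm; "jaw": the opening in per cent of the stroke, from 0 (shut) to 100 (fully open). In form: [{"rx": .., "ry": .., "rz": .., "tx": .., "ty": .., "tz": .., "jaw": ..}, ...]. A call has 1 to 5 rows; each row shifts and turns the commanded pose from where the row before left it, along the tool's axes as they then stand; what a row does not reach is not made up. A row lasts 1/8 s, in which the tool goes at most 62.5 mm and 10.7 degrees, less where a joint would pass 70% of its speed; a pose out of reach is approached as far as the arm can. A call with a gripper value outside its range is refused whole. The fingers move at their own pace and stop on an object; "grip_force" is the grip in N (left out, the last holds). Time passes only in rows, so rows that do not move let the fingers close. It gives the time, the measured TCP pose, the force, the opening and the grip force at its end, in the units of the state.
- env.read_state(): the state, without advancing time (a new reading comes with each control period).
- imaging.camera(name): name is "scene" or "side" or "wrist"; returns (picture, depth): 420x560x3 uint8, blue, green, red; 420x560 float32, m along the optical axis (not along the pixel's ray), 0 where there is no reading.
- imaging.camera_model(name): a dict with "fovy" (degrees; the focal length in pixels is half the picture's height over the tangent of half this angle, whatever the lens; pixels are square), "cx", "cy" (the principal point, pixels), "distortion" ([k1, k2, p1, p2, k3] as OpenCV has them; the pictures are not rectified), "R" (3x3) and "t" (3): a world point X has camera coordinates R X + t; the wrist camera has in their place "mount" (4x4, takes a point from camera to tool coordinates, whose origin is the TCP and whose axes are the flange's). Camera axes: x right, y down, z forward; pixel columns grow to the right and rows downward; lengths in m; the calibration is good to about 2 mm. A picture is of the moment at which its call begins: read the wrist's pose just before it. camera_model takes no time and is no camera call.
- env.hand_in(): hands the job in; it is judged then, once.
Trained networks look in the newest picture that a camera, given by its name, has taken for a name from the list of things; names that differ only in an ending like _2 or _b are one class to them, and where a whole thing is asked for, a point or a joint stands for the part that bears it (a point fixed in the world has none). Each returns a list of dicts, best first, with "conf" (0 to 1); they miss things now and then, are a little off and sometimes report something else, mostly with a low value. They report only what shows in the picture. A call takes as long as a camera call. They do not tell look-alikes from the thing itself.
- imaging.look_for(camera, label): "pixel" ([column, row] in pixels, amid what is visible of it).
The state is a dict: "time_s": time; "joint_positions": joint angles; "qd": joint speeds; "effort": joint torques, N m; "position": TCP position; "eef_rot": TCP orientation; "ft_force": force on the tool from outside, world axes, zero at the start; "wrist_torque": the same for the moment, N m; "width": opening from 0.0 (shut) to 1.0 (fully open); "gripper_force": force on a finger pad.
Only numpy, scipy, OpenCV 4.12 (cv2) and the standard library are available. Lean on these libraries where they do the work, as an engineer would, in place of code of your own. Each camera call takes 0.05 s, during which the arm holds its last target. There are 200 camera calls.

## Working session

There is one attempt and no reset: what is moved stays moved. The work goes in short steps, Python scripts to look and compute and a tool call to move; the robot and the scene stay as the last step left them, time stands still between calls to the robot, and variables do not carry over. Pictures are saved under pics/ and viewed, at most 14 in all, crops included, and the job is handed in when it is done.

Besides the shell and the picture viewer there is one more tool, called after ">>>" by a JSON object that holds its "fn" and its "kwargs", one argument or row to a line. drive_tool: Moves the arm, as the interface text tells. Its arguments: {"type":"object","properties":{"motion":{"type":"array"},"grip_force":{"type":"number"}},"required":["motion"]}

```bash
mkdir -p pics; cat > h.py <<'E'
import numpy as np, cv2
from workcell import env, imaging
from scipy.spatial.transform import Rotation as Ro
def K(m): 
    f=210/np.tan(np.radians(m["fovy"])/2); return np.array([[f,0,m["cx"]],[0,f,m["cy"]],[0,0,1]])
def ext(name,st=None):
    m=imaging.camera_model(name)
    if "R" in m: R=np.array(m["R"]);t=np.array(m["t"]); return m,R.T,-R.T@t
    st=st or env.read_state(); M=np.array(m["mount"]); Rt=Ro.from_quat(st["eef_rot"]).as_matrix()
    return m,Rt@M[:3,:3],Rt@M[:3,3]+np.array(st["position"])
def rays(name,px,st=None):
    m,Rc,c=ext(name,st)
    u=cv2.undistortPoints(np.array(px,float).reshape(-1,1,2),K(m),np.array(m["distortion"],float)).reshape(-1,2)
    return c,np.c_[u,np.ones(len(u))]@Rc.T
def onplane(name,px,z,st=None):
    c,d=rays(name,px,st); return c+d*((z-c[2])/d[:,2])[:,None]
def cloud(name,depth,st=None):
    v,u=np.mgrid[0:420,0:560]; c,d=rays(name,np.c_[u.ravel(),v.ravel()],st)
    P=c+d*depth.ravel()[:,None]; P[depth.ravel()==0]=np.nan; return P.reshape(420,560,3)
E
python3 - <<'E'
from h import *
things=["jar_green","jar_red","jar_blue","jar_stand","side_tray","scale_pan","date_stamp","tape","label_roll"]
for n in ["scene","side"]:
    p,d=imaging.camera(n); cv2.imwrite(f"pics/{n}0.png",p); np.save(f"{n}0.npy",d)
    P=cloud(n,d)
    for t in things:
        for r in imaging.look_for(n,t)[:3]:
            u,v=map(int,r["pixel"]); print(n,t,(u,v),round(r["conf"],2),P[v,u].round(3))
print(env.read_state())
E
```

```text
scene jar_green (206, 168) 0.84 [0.545 0.316 0.077]
scene jar_green (254, 166) 0.68 [0.6   0.175 0.105]
scene jar_green (257, 190) 0.28 [0.527 0.105 0.085]
scene jar_red (258, 190) 0.6 [0.528 0.102 0.085]
scene jar_blue (234, 183) 0.65 [0.525 0.187 0.08 ]
scene jar_stand (271, 197) 0.97 [0.61  0.121 0.014]
scene jar_stand (357, 275) 0.38 [ 0.414 -0.281  0.051]
scene side_tray (390, 236) 0.6 [ 0.633 -0.257  0.022]
scene side_tray (272, 197) 0.17 [0.617 0.123 0.01 ]
scene date_stamp (226, 228) 0.71 [0.393 0.104 0.033]
scene tape (341, 199) 0.96 [ 0.739 -0.042  0.003]
scene label_roll (190, 219) 0.68 [0.351 0.195 0.048]
side jar_green (250, 303) 0.9 [0.566 0.369 0.091]
side jar_green (252, 235) 0.89 [0.593 0.197 0.107]
side jar_red (273, 222) 0.85 [0.557 0.146 0.106]
side jar_red (227, 195) 0.17 [ 0.696 -0.02   0.048]
side jar_blue (276, 259) 0.76 [0.537 0.243 0.089]
side jar_stand (243, 268) 0.63 [0.609 0.227 0.042]
side jar_stand (348, 246) 0.29 [0.395 0.13  0.043]
side side_tray (267, 156) 0.92 [ 0.635 -0.259  0.022]
side scale_pan (343, 152) 0.82 [ 0.424 -0.267  0.046]
side scale_pa
[... 256 characters left out ...]
joint_positions': array([ 1.18641981e+00,  2.58578730e-01,  2.15398511e-02,  1.33374316e+00,
       -2.73433391e-06,  1.41818777e+00]), 'qd': array([ 6.98609527e-04, -1.63998833e-05, -1.92402823e-03,  5.90077006e-04,
        3.23152428e-04, -1.78644291e-03]), 'effort': array([ 1.57203816e-03, -5.55389178e+01,  3.44734704e+01,  1.36672912e-03,
       -7.75852232e-05, -7.01820468e-07]), 'position': array([0.1263426 , 0.53528783, 0.23130599]), 'eef_rot': array([1.15624781e-01, 9.93292963e-01, 6.52584782e-06, 3.21346506e-06]), 'ft_force': array([-0.08128615, -0.00597276,  0.59135439]), 'wrist_torque': array([0.00097458, 0.01955858, 0.01863915]), 'gripper_force': 0.0, 'width': 1.0045782597486894}
```

```bash
python3 - <<'E'
import cv2
a=cv2.imread("pics/scene0.png");b=cv2.imread("pics/side0.png")
cv2.imwrite("pics/a.png",cv2.resize(a[120:330,150:430],(800,600),interpolation=2));cv2.imwrite("pics/b.png",cv2.resize(b[120:345,140:440],(800,600),interpolation=2))
E
```

```text
(no output)
```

View pics/a.png

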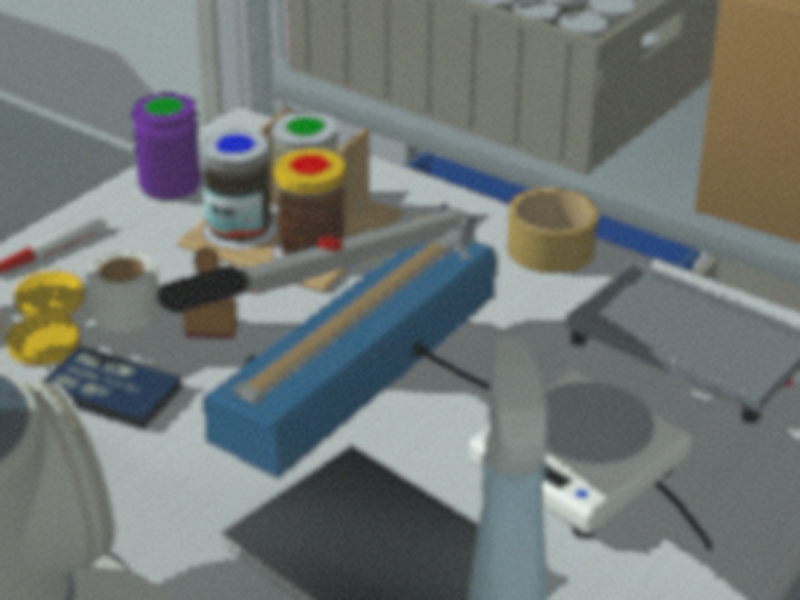

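View pics/b.png

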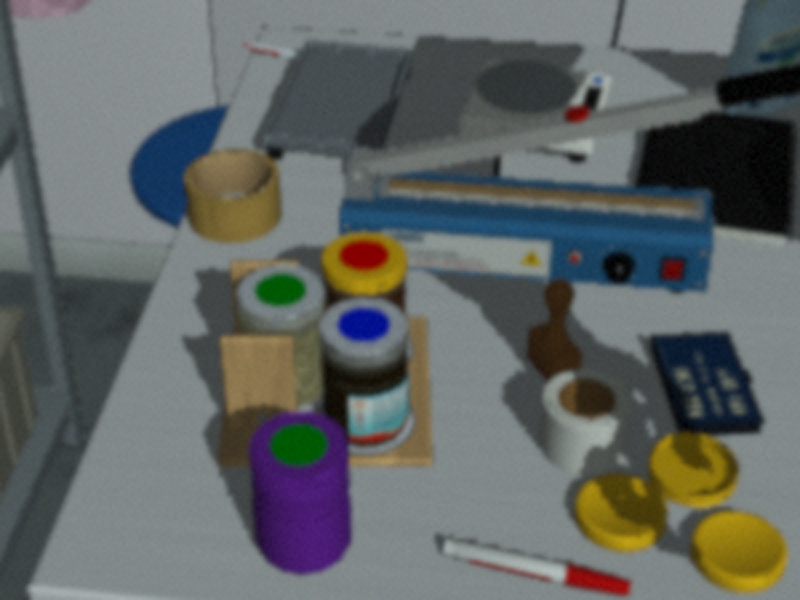

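The scene picture shows, in original pixels, green dots at (206,157) and (256,164). The first sits on the purple look-alike. The second sits on a silver lid between the plywood cheeks, behind blue (232,170) and red (258,177), so it is the jar meant. A blue heat sealer with a raised lever lies between the stand and the scale and tray. Next I'll measure, with an enlarged crop to confirm the jar.

```bash
python3 - <<'E'
from h import *
top=np.zeros((600,700)) # x 0.2..0.95 -> ; 
allP=[]
for n in ["scene","side"]:
    p=cv2.imread(f"pics/{n}0.png"); d=np.load(f"{n}0.npy"); P=cloud(n,d); allP.append(P.reshape(-1,3))
    h=cv2.cvtColor(p,cv2.COLOR_BGR2HSV)
    for c,(lo,hi) in dict(green=(50,75),blue=(110,130),red=(0,5),red2=(174,180)).items():
        m=((h[...,0]>=lo)&(h[...,0]<=hi)&(h[...,1]>150)&(h[...,2]>60)).astype(np.uint8)
        k,L,s,C=cv2.connectedComponentsWithStats(m)
        for i in range(1,k):
            if s[i,4]>40: print(n,c,C[i].round(1),s[i,4],onplane(n,[C[i]],.107)[0].round(4),np.nanmedian(P[L==i],0).round(3))
    # tray floor, pan
    for nm,b,z in [("pan",(.3,.52,-.4,-.15),.049),("tray",(.5,.8,-.42,-.1),.022),("rim",(.5,.8,-.42,-.1),.032)]:
        Q=P[(P[...,0]>b[0])&(P[...,0]<b[1])&(P[...,1]>b[2])&(P[...,1]<b[3])&(abs(P[...,2]-z)<.004)]
        print(n,nm,len(Q),cv2.minAreaRect(Q[:,:2].astype(np.float32)) if len(Q) else "",np.median(Q[:,2]))
A=np.vstack(allP);A=A[np.isfinite(A[:,0])]
H=np.zeros((300,400))
i=((0.95-A[:,0])/.0025).astype(int);j=((.5-A[:,1])/.0025).astype(int)
k=(i>=0)&(i<300)&(j>=0)&(j<400)&(A[:,2]<.5)
np.maximum.at(H,(i[k],j[k]),A[k,2])
cv2.imwrite("pics/top.png",cv2.resize(cv2.applyColorMap(np.clip(H/.25*255,0,255).astype(np.uint8),cv2.COLORMAP_JET),(800,600),interpolation=0))
# sealer lever: max heights
for x in np.arange(.3,.75,.05):
  print(x.round(2),[ (round(float(y),2),round(float(np.percentile(a,98)),3)) for y in np.arange(-.15,.15,.05) for a in [A[(abs(A[:,0]-x)<.025)&(abs(A[:,1]-y)<.025)][:,2]] if len(a)])
cr=cv2.imread("pics/side0.png")[200:345,200:330];cv2.imwrite("pics/crop.png",cv2.resize(cr,None,fx=4,fy=4,interpolation=2))
E
```

```text
scene green [206.9 156.8] 44 [0.559  0.3226 0.107 ] [0.568 0.333 0.1  ]
scene green [256.3 163.8] 41 [0.6124 0.1754 0.107 ] [0.612 0.174 0.108]
scene blue [231.9 170. ] 50 [0.5425 0.209  0.107 ] [0.541 0.207 0.109]
scene red [258.2 177.1] 44 [0.5554 0.1229 0.107 ] [0.554 0.121 0.108]
scene pan 910 ((0.4345943033695221, -0.2762087881565094), (0.13070626556873322, 0.08930674195289612), 33.40550994873047) 0.04863520177288505
scene tray 1857 ((0.6359895467758179, -0.23058737814426422), (0.26981377601623535, 0.1357666403055191), 83.48090362548828) 0.021742624645179065
scene rim 410 ((0.6360724568367004, -0.2301369160413742), (0.27592065930366516, 0.14163874089717865), 80.97869110107422) 0.030813852855041735
side green [244.8 228.2] 151 [0.6117 0.1763 0.107 ] [0.612 0.178 0.108]
side green [251.6 286.2] 242 [0.5674 0.3427 0.107 ] [0.569 0.336 0.1  ]
side blue [275.9 241.4] 183 [0.5415 0.2105 0.107 ] [0.541 0.212 0.109]
side blue [ 54.3 361.4] 45 [0.8497 0.5515 0.107 ] [ 1.235  0.116 -0.517]
side blue [ 64.  359.6] 51 [0.8358 0.5459 0.107 ] [ 1.204  0.116 -0.5  ]
side blue [ 75.  398.5] 372
[... 844 characters left out ...]
9), (0.05, 0.041), (0.1, 0.003)]
0.4 [(-0.15, 0.003), (-0.1, 0.054), (-0.05, 0.164), (0.0, 0.16), (0.05, 0.003), (0.1, 0.092)]
0.45 [(-0.15, 0.022), (-0.1, 0.054), (-0.05, 0.143), (0.0, 0.138), (0.05, 0.003), (0.1, 0.003)]
0.5 [(-0.15, 0.004), (-0.1, 0.057), (-0.05, 0.127), (0.0, 0.122), (0.05, 0.004), (0.1, 0.106)]
0.55 [(-0.15, 0.004), (-0.1, 0.055), (-0.05, 0.112), (0.0, 0.107), (0.05, 0.005), (0.1, 0.11)]
0.6 [(-0.15, 0.034), (-0.1, 0.043), (-0.05, 0.099), (0.0, 0.097), (0.05, -0.001), (0.1, 0.108)]
0.65 [(-0.15, 0.033), (-0.1, 0.048), (-0.05, 0.049), (0.0, 0.003), (0.05, -0.611), (0.1, 0.094)]
0.7 [(-0.15, 0.033), (-0.1, 0.049), (-0.05, 0.049), (0.0, 0.049), (0.05, 0.003), (0.1, 0.003)]
```

View pics/crop.png

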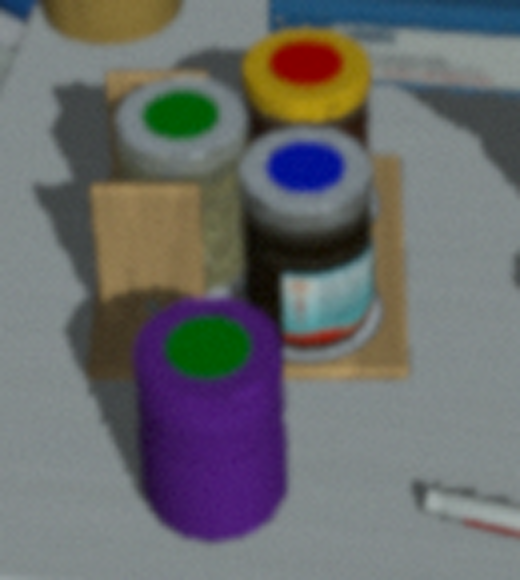

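View pics/top.png

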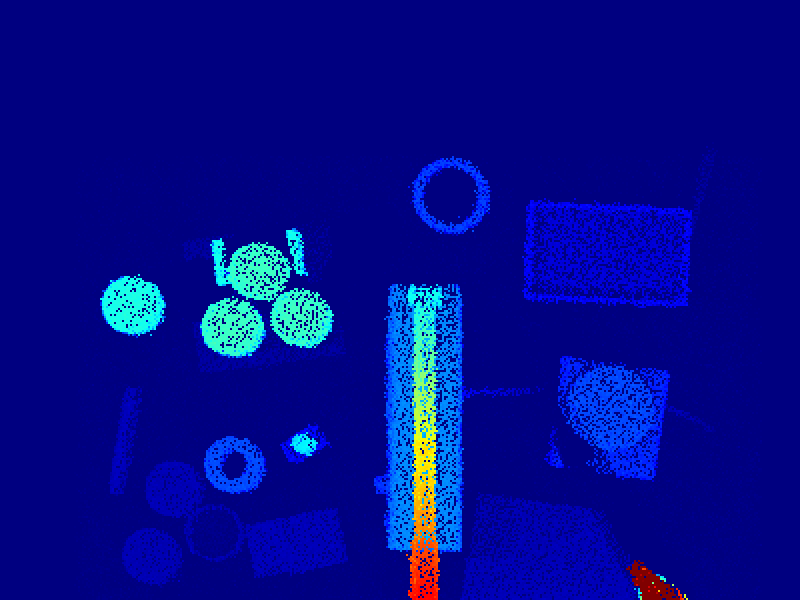

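The crop confirms it: the silver-lidded, pale jar with the green dot at side (245,228) stands between the cheeks. The purple one at (252,286) stands in front, off the stand. The height map shows the sealer lever rising towards the robot, and something tall at about (0.23, -0.31) that I'll check.

```bash
cat >> h.py <<'E'
def go(x,y,z,th):
    """shift/turn from the measured pose; th=world angle (deg) of tool y. Turn first, then shift."""
    s=env.read_state(); R=Ro.from_quat(s["eef_rot"]).as_matrix(); a=np.degrees(np.arctan2(R[1,1],R[0,1]))
    rz=-((th-a+90)%180-90); R2=R@Ro.from_euler("z",rz,degrees=True).as_matrix()
    d=R2.T@(np.array([x,y,z])-s["position"])*100
    print("rz %.1f t %s cm |"%(rz,d.round(2)),"tilt",(R[:,2]*57.3).round(2)[:2],"t",s["time_s"],"w",round(s["width"],2))
E
python3 - <<'E'
from h import *
from scipy.optimize import least_squares
for n in ["scene","side"]:
    P=cloud(n,np.load(f"{n}0.npy"))
    Q=P[(P[...,0]>.1)&(P[...,0]<.35)&(P[...,1]>-.5)&(P[...,1]<-.1)&(P[...,2]>.07)]
    print(n,len(Q)); 
    for z in np.arange(.07,.7,.06):
        q=Q[abs(Q[:,2]-z)<.03]
        if len(q): print(z.round(2),len(q),q.min(0).round(2),q.max(0).round(2))
    q=P[(abs(P[...,0]-.44)<.08)&(abs(P[...,1]+.265)<.08)&(abs(P[...,2]-.0495)<.003)][:,:2]
    # best circle r=52 containing: maximize inside minus area
    g=[(((np.hypot(*(q-[x,y]).T)<.052).sum()-(abs(np.hypot(*(q-[x,y]).T)-.056)<.004).sum()),x,y) for x in np.arange(.42,.465,.001) for y in np.arange(-.29,-.24,.001)]
    b=max(g); print("pan",np.mean([k for k in g if k[0]>=b[0]-2],0))
    m=(P[...,0]>.5)&(P[...,0]<.8)&(P[...,1]>-.42)&(P[...,1]<-.12)&(P[...,2]>.016)&(P[...,2]<.038)
    k,L,s,C=cv2.connectedComponentsWithStats(m.astype(np.uint8)); i=1+s[1:,4].argmax()
    print("tray",cv2.minAreaRect(P[L==i][:,:2].astype(np.float32)),s[i,4])
    for nm,z in []: pass
E
```

```text
scene 2677
0.07 387 [ 0.15 -0.38  0.07] [ 0.19 -0.31  0.1 ]
0.13 815 [ 0.15 -0.38  0.1 ] [ 0.21 -0.31  0.16]
0.19 660 [ 0.17 -0.36  0.16] [ 0.21 -0.31  0.22]
0.25 815 [ 0.17 -0.36  0.22] [ 0.25 -0.29  0.28]
pan [ 7.91e+02  4.40e-01 -2.65e-01]
tray ((0.6322445273399353, -0.26100748777389526), (0.20275531709194183, 0.13123729825019836), 86.99930572509766) 2399
side 1692
0.07 286 [ 0.15 -0.34  0.07] [ 0.23 -0.29  0.1 ]
0.13 488 [ 0.16 -0.35  0.1 ] [ 0.23 -0.3   0.16]
0.19 380 [ 0.17 -0.34  0.16] [ 0.24 -0.29  0.22]
0.25 538 [ 0.17 -0.35  0.22] [ 0.25 -0.28  0.28]
pan [ 4.98666667e+02  4.40666667e-01 -2.60666667e-01]
tray ((0.6338397860527039, -0.25958266854286194), (0.21161675453186035, 0.12112486362457275), 87.11553955078125) 1770
```

A tall bottle about 0.28 m high stands at (0.2,-0.32), which I'll keep clear of. First I move to the blue jar (left front place), hovering first.

```bash
python3 -c "
from h import *
go(.542,.210,.26,43.2)"
```

```text
rz 33.5 t [-52.17   8.03  -2.87] cm | tilt [0. 0.] t 1.0 w 1.0
```

>>> {"fn": "drive_tool", "kwargs": {
  "motion": [
    {"rz":8.4,"tz":-0.7},
    {"rz":8.4,"tz":-0.7},
    {"rz":8.4,"tz":-0.7},
    {"rz":8.3,"tz":-0.7},
    {"tx":-5.2,"ty":0.8}
  ]
}}

```text
validation failed for argument at $.mo...
```

>>> {"fn": "drive_tool", "kwargs": {
  "motion": [
    {"tx":-5.2,"ty":0.8},
    {"tx":-5.2,"ty":0.8},
    {"tx":-5.2,"ty":0.8},
    {"tx":-5.2,"ty":0.8},
    {"tx":-5.2,"ty":0.8}
  ]
}}

```text
validation failed for argument at $.mo...
```

>>> {"fn": "drive_tool", "kwargs": {
  "motion": [
    {"tx":-5.2,"ty":0.8},
    {"tx":-5.2,"ty":0.8},
    {"tx":-5.2,"ty":0.8},
    {"tx":-5.2,"ty":0.8},
    {}
  ]
}}

```text
validation failed for argument at $.mo...
```

```bash
cat >> h.py <<'E'
def dots(tag,zt=.107):
    """wrist camera: coloured lid dots on plane zt"""
    st=env.read_state(); p,d=imaging.camera("wrist"); cv2.imwrite(f"pics/{tag}.png",p); np.save(f"pics/{tag}.npy",d)
    P=cloud("wrist",d,st); h=cv2.cvtColor(p,cv2.COLOR_BGR2HSV)
    for c,(lo,hi) in dict(green=(50,75),blue=(110,130),red=(0,5)).items():
        m=((h[...,0]>=lo)&(h[...,0]<=hi)&(h[...,1]>130)&(h[...,2]>50)).astype(np.uint8)
        k,L,s,C=cv2.connectedComponentsWithStats(m)
        for i in range(1,k):
            if s[i,4]>300: print(c,C[i].round(1),s[i,:5],"plane",onplane("wrist",[C[i]],zt,st)[0].round(4),"depth",np.nanmedian(P[L==i],0).round(4))
    return p,P,st
E
python3 -c "
from h import *
dots('w1')
go(.542,.210,.26,43.2)"
```

```text
rz 33.5 t [-52.17   8.03  -2.87] cm | tilt [-0. -0.] t 1.05 w 1.0
```

View pics/w1.png

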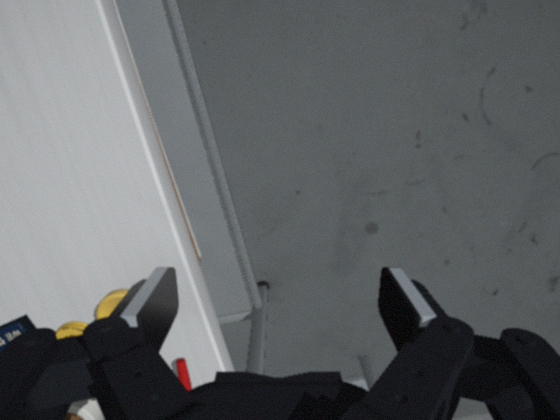

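The moves were refused, so the wrist picture still shows the start pose: table edge and floor. Every row probably needs all its keys.

>>> {"fn": "drive_tool", "kwargs": {
  "motion": [
    {"rx":0,"ry":0,"rz":8.4,"tx":0,"ty":0,"tz":-0.7,"jaw":100},
    {"rx":0,"ry":0,"rz":8.4,"tx":0,"ty":0,"tz":-0.7,"jaw":100},
    {"rx":0,"ry":0,"rz":8.4,"tx":0,"ty":0,"tz":-0.7,"jaw":100},
    {"rx":0,"ry":0,"rz":8.3,"tx":0,"ty":0,"tz":-0.7,"jaw":100},
    {"rx":0,"ry":0,"rz":0,"tx":-5.2,"ty":0.8,"tz":0,"jaw":100}
  ]
}}

```text
time_s: 1.68
position: [0.1668, 0.5039, 0.2594]
eef_rot: [0.396, 0.918, 0.0, -0.0]
ft_force: [0.2, 0.6, 0.6]
width: 1.003
gripper_force: 0.0
```

Works; continuing.

>>> {"fn": "drive_tool", "kwargs": {
  "motion": [
    {"rx":0,"ry":0,"rz":0,"tx":-5.2,"ty":0.8,"tz":0,"jaw":100},
    {"rx":0,"ry":0,"rz":0,"tx":-5.2,"ty":0.8,"tz":0,"jaw":100},
    {"rx":0,"ry":0,"rz":0,"tx":-5.2,"ty":0.8,"tz":0,"jaw":100},
    {"rx":0,"ry":0,"rz":0,"tx":-5.2,"ty":0.8,"tz":0,"jaw":100},
    {"rx":0,"ry":0,"rz":0,"tx":-5.2,"ty":0.8,"tz":0,"jaw":100}
  ]
}}

```text
time_s: 2.3
position: [0.3762, 0.3396, 0.2595]
eef_rot: [0.397, 0.918, 0.0, 0.0]
ft_force: [0.2, 1.1, 0.5]
width: 1.002
gripper_force: 0.0
```

>>> {"fn": "drive_tool", "kwargs": {
  "motion": [
    {"rx":0,"ry":0,"rz":0,"tx":-5.2,"ty":0.8,"tz":0,"jaw":100},
    {"rx":0,"ry":0,"rz":0,"tx":-5.2,"ty":0.8,"tz":0,"jaw":100},
    {"rx":0,"ry":0,"rz":0,"tx":-5.2,"ty":0.8,"tz":0,"jaw":100},
    {"rx":0,"ry":0,"rz":0,"tx":-5.2,"ty":0.8,"tz":0,"jaw":100},
    {"rx":0,"ry":0,"rz":0,"tx":0,"ty":0,"tz":0,"jaw":100}
  ]
}}

```text
time_s: 2.92
position: [0.5431, 0.2087, 0.2582]
eef_rot: [0.399, 0.917, -0.0, -0.0]
ft_force: [0.1, 1.1, 0.3]
width: 1.0
gripper_force: 0.0
```

```bash
python3 -c "
from h import *
dots('w2')
go(.542,.210,.26,43.2)"
```

```text
green [403.7 103.4] [ 381   80   46   48 1755] plane [0.5686 0.333  0.107 ] depth [0.5703 0.3347 0.1001]
green [309.  264.5] [ 289  246   41   38 1197] plane [0.6133 0.1763 0.107 ] depth [0.6129 0.1766 0.1081]
blue [482.1 222.8] [ 408  166  152  118 2922] plane [0.7005 0.3139 0.107 ] depth [ 1.1363  0.4394 -0.5265]
blue [278.7 189.2] [ 257  168   44   44 1525] plane [0.543 0.21  0.107] depth [0.5429 0.2101 0.1081]
red [225.  263.2] [ 205  245   41   38 1196] plane [0.5549 0.1236 0.107 ] depth [0.5545 0.1242 0.1082]
rz -0.1 t [-0.02  0.03 -0.15] cm | tilt [-0.07 -0.01] t 2.975 w 1.0
```

View pics/w2.png

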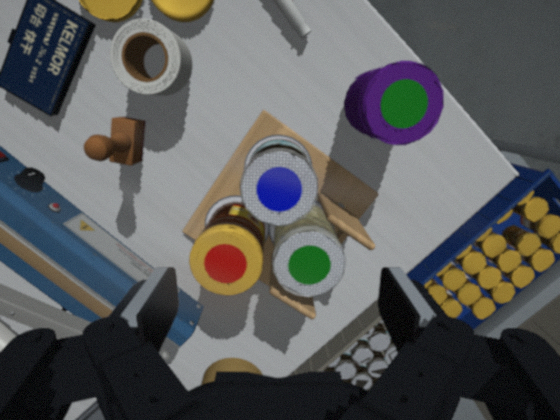

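The wrist view shows the blue dot at (279,189), red (225,263), green (309,265) and the purple look-alike (404,103), all in agreement with the measurements. The gripper is centred over the blue jar, so I descend and grip.

>>> {"fn": "drive_tool", "kwargs": {
  "motion": [
    {"rx":0,"ry":0,"rz":0,"tx":0,"ty":0.1,"tz":4,"jaw":100},
    {"rx":0,"ry":0,"rz":0,"tx":0,"ty":0,"tz":4,"jaw":100},
    {"rx":0,"ry":0,"rz":0,"tx":0,"ty":0,"tz":3,"jaw":100},
    {"rx":0,"ry":0,"rz":0,"tx":0,"ty":0,"tz":2,"jaw":100},
    {"rx":0,"ry":0,"rz":0,"tx":0,"ty":0,"tz":0,"jaw":100}
  ]
}}

```text
time_s: 3.6
position: [0.5398, 0.2125, 0.1284]
eef_rot: [0.396, 0.918, -0.001, -0.001]
ft_force: [0.1, -0.7, 1.0]
width: 1.002
gripper_force: 0.0
```

>>> {"fn": "drive_tool", "kwargs": {
  "motion": [
    {"rx":0,"ry":0,"rz":0,"tx":0,"ty":0,"tz":2,"jaw":100},
    {"rx":0,"ry":0,"rz":0,"tx":0,"ty":0,"tz":2,"jaw":100},
    {"rx":0,"ry":0,"rz":0,"tx":0,"ty":0,"tz":1.7,"jaw":100},
    {"rx":0,"ry":0,"rz":0,"tx":0,"ty":0,"tz":0,"jaw":100},
    {"rx":0,"ry":0,"rz":0,"tx":0,"ty":0,"tz":0,"jaw":100}
  ]
}}

```text
time_s: 4.22
position: [0.5419, 0.2123, 0.0737]
eef_rot: [0.397, 0.918, 0.001, 0.001]
ft_force: [-0.0, 0.6, -1.1]
width: 1.002
gripper_force: 0.0
```

```bash
python3 -c "
from h import *
go(.5429,.2101,.071,43.2)"
```

```text
rz 0.0 t [-0.22 -0.08  0.27] cm | tilt [0.1  0.02] t 4.225 w 1.0
```

>>> {"fn": "drive_tool", "kwargs": {
  "motion": [
    {"rx":0,"ry":0,"rz":0,"tx":-0.2,"ty":-0.1,"tz":0.2,"jaw":100},
    {"rx":0,"ry":0,"rz":0,"tx":0,"ty":0,"tz":0,"jaw":100}
  ]
}}

```text
time_s: 4.47
position: [0.5423, 0.2095, 0.0707]
eef_rot: [0.397, 0.918, 0.0, 0.0]
ft_force: [-0.8, -0.9, -0.2]
width: 1.0
gripper_force: 0.0
```

>>> {"fn": "drive_tool", "kwargs": {
  "motion": [
    {"rx":0,"ry":0,"rz":0,"tx":0,"ty":0,"tz":0,"jaw":60},
    {"rx":0,"ry":0,"rz":0,"tx":0,"ty":0,"tz":0,"jaw":60},
    {"rx":0,"ry":0,"rz":0,"tx":0,"ty":0,"tz":0,"jaw":60},
    {"rx":0,"ry":0,"rz":0,"tx":0,"ty":0,"tz":0,"jaw":60}
  ],
  "grip_force": 40
}}

```text
time_s: 4.97
position: [0.5423, 0.2096, 0.0709]
eef_rot: [0.397, 0.918, 0.0, 0.0]
ft_force: [-1.1, -0.4, 4.8]
width: 0.789
gripper_force: 43.6
```

```bash
python3 -c "
from h import *
go(.5429,.2101,.071,43.2); print(env.read_state()['position'])
dots('w3')"
```

```text
rz 0.0 t [-0.    0.08 -0.01] cm | tilt [ 0.04 -0.01] t 4.975 w 0.79
[0.54231086 0.20961449 0.07087206]
green [551.9 120. ] [ 541   74   19   89 1178] plane [0.5567 0.318  0.107 ] depth [0.5605 0.3211 0.1001]
blue [277.9 316.2] [ 222  268  112   98 8516] plane [0.5423 0.21   0.107 ] depth [0.5416 0.2107 0.1083]
blue [549.7 354.9] [531 332  29  48 638] plane [0.6319 0.2682 0.107 ] depth [ 1.4924  0.2955 -0.554 ]
```

View pics/w3.png

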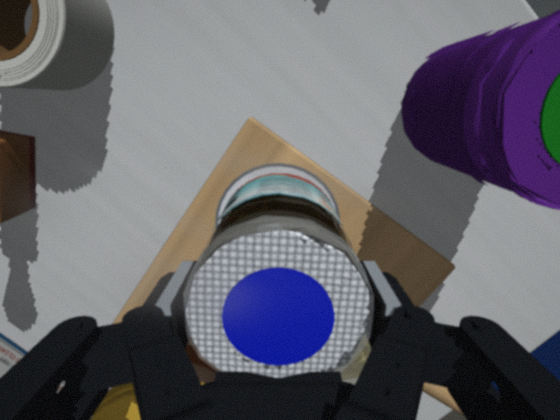

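The picture shows the blue lid held between both pads (dot at 278,316), upright and clear of its neighbours. I lift it.

>>> {"fn": "drive_tool", "kwargs": {
  "motion": [
    {"rx":0,"ry":0,"rz":0,"tx":0,"ty":0,"tz":-1,"jaw":60},
    {"rx":0,"ry":0,"rz":0,"tx":0,"ty":0,"tz":-3,"jaw":60},
    {"rx":0,"ry":0,"rz":0,"tx":0,"ty":0,"tz":-4,"jaw":60},
    {"rx":0,"ry":0,"rz":0,"tx":0,"ty":0,"tz":-4,"jaw":60},
    {"rx":0,"ry":0,"rz":0,"tx":0,"ty":0,"tz":-4,"jaw":60}
  ]
}}

```text
time_s: 5.65
position: [0.5417, 0.2096, 0.2318]
eef_rot: [0.397, 0.918, -0.0, -0.0]
ft_force: [-0.2, 0.3, -3.5]
width: 0.789
gripper_force: 46.6
```

>>> {"fn": "drive_tool", "kwargs": {
  "motion": [
    {"rx":0,"ry":0,"rz":0,"tx":0,"ty":0,"tz":-3,"jaw":60},
    {"rx":0,"ry":0,"rz":0,"tx":0,"ty":0,"tz":-2,"jaw":60},
    {"rx":0,"ry":0,"rz":0,"tx":0,"ty":0,"tz":0,"jaw":60}
  ]
}}

```text
time_s: 6.02
position: [0.5425, 0.2098, 0.2817]
eef_rot: [0.397, 0.918, 0.001, 0.001]
ft_force: [0.2, -0.5, -3.9]
width: 0.796
gripper_force: 46.6
```

```bash
python3 -c "
from h import *
go(.6305,-.308,.28,43.2)"
```

```text
rz 0.0 t [-43.77 -29.03   0.16] cm | tilt [0.13 0.03] t 6.025 w 0.8
```

>>> {"fn": "drive_tool", "kwargs": {
  "motion": [
    {"rx":0,"ry":0,"rz":0,"tx":-2,"ty":-1.3,"tz":0,"jaw":60},
    {"rx":0,"ry":0,"rz":0,"tx":-4,"ty":-2.7,"tz":0,"jaw":60},
    {"rx":0,"ry":0,"rz":0,"tx":-4,"ty":-2.7,"tz":0,"jaw":60},
    {"rx":0,"ry":0,"rz":0,"tx":-4,"ty":-2.7,"tz":0,"jaw":60},
    {"rx":0,"ry":0,"rz":0,"tx":-4,"ty":-2.7,"tz":0,"jaw":60}
  ]
}}

```text
time_s: 6.65
position: [0.5768, -0.0058, 0.2789]
eef_rot: [0.397, 0.918, -0.0, -0.001]
ft_force: [-0.1, 0.7, -3.7]
width: 0.789
gripper_force: 46.6
```

>>> {"fn": "drive_tool", "kwargs": {
  "motion": [
    {"rx":0,"ry":0,"rz":0,"tx":-4,"ty":-2.7,"tz":0,"jaw":60},
    {"rx":0,"ry":0,"rz":0,"tx":-4,"ty":-2.7,"tz":0,"jaw":60},
    {"rx":0,"ry":0,"rz":0,"tx":-4,"ty":-2.7,"tz":0,"jaw":60},
    {"rx":0,"ry":0,"rz":0,"tx":-4,"ty":-2.7,"tz":0,"jaw":60},
    {"rx":0,"ry":0,"rz":0,"tx":-4,"ty":-2.7,"tz":0,"jaw":60}
  ]
}}

```text
time_s: 7.28
position: [0.6155, -0.244, 0.2787]
eef_rot: [0.397, 0.918, 0.0, -0.001]
ft_force: [1.1, -0.1, -2.9]
width: 0.792
gripper_force: 46.6
```

>>> {"fn": "drive_tool", "kwargs": {
  "motion": [
    {"rx":0,"ry":0,"rz":0,"tx":-3.8,"ty":-2.5,"tz":0,"jaw":60},
    {"rx":0,"ry":0,"rz":0,"tx":-2,"ty":-0.9,"tz":0,"jaw":60},
    {"rx":0,"ry":0,"rz":0,"tx":0,"ty":0,"tz":0,"jaw":60}
  ]
}}

```text
time_s: 7.65
position: [0.6305, -0.3098, 0.2775]
eef_rot: [0.398, 0.917, 0.0, -0.002]
ft_force: [0.4, 0.1, -3.6]
width: 0.795
gripper_force: 46.6
```

```bash
python3 -c "
from h import *
go(.6305,-.308,.28,43.2)
p,P,st=dots('w4',.32)
m=(P[...,0]>.5)&(P[...,0]<.8)&(P[...,1]>-.45)&(P[...,1]<-.1)&(P[...,2]>.015)&(P[...,2]<.04)
k,L,s,C=cv2.connectedComponentsWithStats(m.astype(np.uint8)); i=1+s[1:,4].argmax()
print('tray',cv2.minAreaRect(P[L==i][:,:2].astype(np.float32)))
"
```

```text
rz -0.1 t [ 0.13  0.12 -0.25] cm | tilt [-0.17  0.11] t 7.65 w 0.8
blue [531.1 130.5] [ 486   73   74  130 2781] plane [ 0.6394 -0.2109  0.32  ] depth [ 1.1366  0.1836 -0.5726]
blue [277.9 316. ] [ 222  268  112   97 8508] plane [ 0.6276 -0.3062  0.32  ] depth [ 0.6299 -0.3088  0.3149]
tray ((0.6358248591423035, -0.2598360776901245), (0.20034271478652954, 0.1209985613822937), 87.19377136230469)
```

View pics/w4.png

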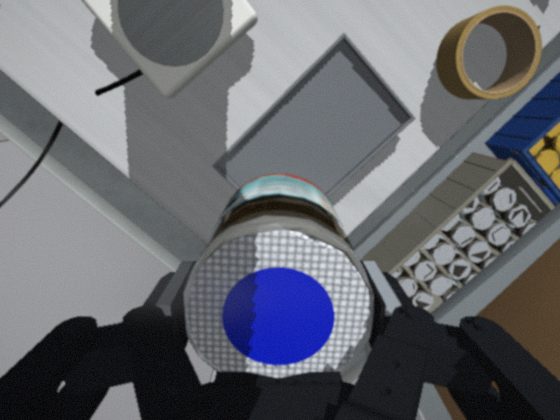

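Tray and scale pan show below and in front, with the tray centre at about (0.635,-0.260). I lower the jar into the far spot.

>>> {"fn": "drive_tool", "kwargs": {
  "motion": [
    {"rx":0,"ry":0,"rz":0,"tx":0,"ty":0.2,"tz":3,"jaw":60},
    {"rx":0,"ry":0,"rz":0,"tx":0,"ty":0,"tz":5,"jaw":60},
    {"rx":0,"ry":0,"rz":0,"tx":0,"ty":0,"tz":5,"jaw":60},
    {"rx":0,"ry":0,"rz":0,"tx":0,"ty":0,"tz":3,"jaw":60},
    {"rx":0,"ry":0,"rz":0,"tx":0,"ty":0,"tz":1,"jaw":60}
  ]
}}

```text
time_s: 8.32
position: [0.6311, -0.3049, 0.1082]
eef_rot: [0.396, 0.918, 0.0, -0.002]
ft_force: [-0.7, 0.7, -3.0]
width: 0.79
gripper_force: 46.6
```

>>> {"fn": "drive_tool", "kwargs": {
  "motion": [
    {"rx":0,"ry":0,"rz":0,"tx":0,"ty":0,"tz":1,"jaw":60},
    {"rx":0,"ry":0,"rz":0,"tx":0,"ty":0,"tz":0.7,"jaw":60},
    {"rx":0,"ry":0,"rz":0,"tx":0,"ty":0,"tz":0,"jaw":60},
    {"rx":0,"ry":0,"rz":0,"tx":0,"ty":0,"tz":0,"jaw":60}
  ]
}}

```text
time_s: 8.82
position: [0.6325, -0.3069, 0.094]
eef_rot: [0.397, 0.918, -0.0, 0.001]
ft_force: [0.2, -0.5, -2.3]
width: 0.787
gripper_force: 46.6
```

```bash
python3 -c "
from h import *
go(.632,-.308,.085,43.2);print(env.read_state()['ft_force'])
"
```

```text
rz 0.0 t [-0.04 -0.11  0.9 ] cm | tilt [ 0.06 -0.03] t 8.825 w 0.79
[ 0.17591173 -0.46239855 -2.2619381 ]
```

>>> {"fn": "drive_tool", "kwargs": {
  "motion": [
    {"rx":0,"ry":0,"rz":0,"tx":0,"ty":0,"tz":0.5,"jaw":60},
    {"rx":0,"ry":0,"rz":0,"tx":0,"ty":0,"tz":0.3,"jaw":60},
    {"rx":0,"ry":0,"rz":0,"tx":0,"ty":0,"tz":0,"jaw":60}
  ]
}}

```text
time_s: 9.2
position: [0.6321, -0.3067, 0.0852]
eef_rot: [0.397, 0.918, -0.0, -0.0]
ft_force: [0.2, -0.3, -3.5]
width: 0.787
gripper_force: 46.6
```

>>> {"fn": "drive_tool", "kwargs": {
  "motion": [
    {"rx":0,"ry":0,"rz":0,"tx":0,"ty":0,"tz":0.1,"jaw":60},
    {"rx":0,"ry":0,"rz":0,"tx":0,"ty":0,"tz":0,"jaw":60}
  ]
}}

```text
time_s: 9.45
position: [0.6324, -0.3069, 0.085]
eef_rot: [0.397, 0.918, -0.0, 0.001]
ft_force: [-1.3, 0.3, 4.0]
width: 0.792
gripper_force: 47.2
```

Contact (upward force 4 N), so I release, rise, and head for the red jar.

>>> {"fn": "drive_tool", "kwargs": {
  "motion": [
    {"rx":0,"ry":0,"rz":0,"tx":0,"ty":0,"tz":0,"jaw":100},
    {"rx":0,"ry":0,"rz":0,"tx":0,"ty":0,"tz":0,"jaw":100},
    {"rx":0,"ry":0,"rz":0,"tx":0,"ty":0,"tz":0,"jaw":100},
    {"rx":0,"ry":0,"rz":0,"tx":0,"ty":0,"tz":-1,"jaw":100},
    {"rx":0,"ry":0,"rz":0,"tx":0,"ty":0,"tz":-3,"jaw":100}
  ]
}}

```text
time_s: 10.07
position: [0.6315, -0.3064, 0.1237]
eef_rot: [0.397, 0.918, 0.0, -0.001]
ft_force: [-0.2, -1.0, -0.1]
width: 1.001
gripper_force: 0.0
```

>>> {"fn": "drive_tool", "kwargs": {
  "motion": [
    {"rx":0,"ry":0,"rz":0,"tx":0,"ty":0,"tz":-5,"jaw":100},
    {"rx":0,"ry":0,"rz":0,"tx":0,"ty":0,"tz":-5,"jaw":100},
    {"rx":0,"ry":0,"rz":0,"tx":0,"ty":0,"tz":-4,"jaw":100},
    {"rx":0,"ry":0,"rz":0,"tx":0,"ty":0,"tz":0,"jaw":100}
  ]
}}

```text
time_s: 10.58
position: [0.633, -0.3072, 0.2689]
eef_rot: [0.397, 0.918, -0.001, 0.003]
ft_force: [-0.7, 0.8, -0.2]
width: 0.998
gripper_force: 0.0
```

```bash
python3 -c "
from h import *
dots('w5',.121); go(.555,.1238,.265,-26.8)
"
```

```text
blue [531.3 128.4] [ 486   71   74  130 2667] plane [ 0.7522 -0.1214  0.121 ] depth [ 1.1368  0.1837 -0.5723]
blue [278.2 189.1] [ 256  167   45   45 1560] plane [ 0.633  -0.3061  0.121 ] depth [ 0.6329 -0.306   0.1221]
rz 70.0 t [ 3.495e+01 -2.635e+01  3.000e-02] cm | tilt [ 0.17 -0.11] t 10.625 w 1.0
```

>>> {"fn": "drive_tool", "kwargs": {
  "motion": [
    {"rx":0,"ry":0,"rz":10,"tx":0,"ty":0,"tz":0,"jaw":100},
    {"rx":0,"ry":0,"rz":10,"tx":0,"ty":0,"tz":0,"jaw":100},
    {"rx":0,"ry":0,"rz":10,"tx":0,"ty":0,"tz":0,"jaw":100},
    {"rx":0,"ry":0,"rz":10,"tx":0,"ty":0,"tz":0,"jaw":100},
    {"rx":0,"ry":0,"rz":10,"tx":0,"ty":0,"tz":0,"jaw":100}
  ]
}}

```text
time_s: 11.25
position: [0.6318, -0.3065, 0.2628]
eef_rot: [0.75, 0.662, -0.0, -0.001]
ft_force: [0.2, 0.8, 0.3]
width: 1.0
gripper_force: 0.0
```

>>> {"fn": "drive_tool", "kwargs": {
  "motion": [
    {"rx":0,"ry":0,"rz":10,"tx":0,"ty":0,"tz":0,"jaw":100},
    {"rx":0,"ry":0,"rz":10,"tx":0,"ty":0,"tz":0,"jaw":100},
    {"rx":0,"ry":0,"rz":0,"tx":3.9,"ty":-2.9,"tz":0,"jaw":100},
    {"rx":0,"ry":0,"rz":0,"tx":3.9,"ty":-2.9,"tz":0,"jaw":100},
    {"rx":0,"ry":0,"rz":0,"tx":3.9,"ty":-2.9,"tz":0,"jaw":100}
  ]
}}

```text
time_s: 11.88
position: [0.6063, -0.1616, 0.2629]
eef_rot: [0.852, 0.524, -0.001, -0.001]
ft_force: [0.1, 0.8, 0.3]
width: 0.998
gripper_force: 0.0
```

>>> {"fn": "drive_tool", "kwargs": {
  "motion": [
    {"rx":0,"ry":0,"rz":0,"tx":4,"ty":-3,"tz":0,"jaw":100},
    {"rx":0,"ry":0,"rz":0,"tx":4,"ty":-3,"tz":0,"jaw":100},
    {"rx":0,"ry":0,"rz":0,"tx":4,"ty":-3,"tz":0,"jaw":100},
    {"rx":0,"ry":0,"rz":0,"tx":4,"ty":-3,"tz":0,"jaw":100},
    {"rx":0,"ry":0,"rz":0,"tx":4,"ty":-3,"tz":0,"jaw":100}
  ]
}}

```text
time_s: 12.5
position: [0.5624, 0.0846, 0.2632]
eef_rot: [0.852, 0.524, -0.001, -0.001]
ft_force: [0.1, -0.2, 0.4]
width: 0.998
gripper_force: 0.0
```

>>> {"fn": "drive_tool", "kwargs": {
  "motion": [
    {"rx":0,"ry":0,"rz":0,"tx":3.2,"ty":-2.6,"tz":0,"jaw":100},
    {"rx":0,"ry":0,"rz":0,"tx":0,"ty":0,"tz":0,"jaw":100},
    {"rx":0,"ry":0,"rz":0,"tx":0,"ty":0,"tz":0,"jaw":100}
  ]
}}

```text
time_s: 12.88
position: [0.5544, 0.1232, 0.2635]
eef_rot: [0.852, 0.524, -0.001, -0.0]
ft_force: [-0.1, 0.5, -0.5]
width: 1.001
gripper_force: 0.0
```

```bash
python3 -c "
from h import *
dots('w6'); go(.555,.1238,.265,-26.8)
"
```

```text
green [311.6 102.7] [ 289   79   46   48 1743] plane [0.6136 0.1766 0.107 ] depth [0.6135 0.1767 0.1081]
blue [489.3  15.3] [ 445    0  115   41 1908] plane [0.7695 0.1748 0.107 ] depth [ 1.1372  0.1321 -0.5781]
red [277.4 188.3] [ 256  168   43   42 1382] plane [0.5552 0.124  0.107 ] depth [0.5554 0.1243 0.1081]
rz -0.0 t [ 0.12 -0.01 -0.13] cm | tilt [-0.06 -0.02] t 12.925 w 1.0
```

>>> {"fn": "drive_tool", "kwargs": {
  "motion": [
    {"rx":0,"ry":0,"rz":0,"tx":0.1,"ty":0,"tz":4,"jaw":100},
    {"rx":0,"ry":0,"rz":0,"tx":0,"ty":0,"tz":4,"jaw":100},
    {"rx":0,"ry":0,"rz":0,"tx":0,"ty":0,"tz":4,"jaw":100},
    {"rx":0,"ry":0,"rz":0,"tx":0,"ty":0,"tz":1,"jaw":100},
    {"rx":0,"ry":0,"rz":0,"tx":0,"ty":0,"tz":0,"jaw":100}
  ]
}}

```text
time_s: 13.55
position: [0.5553, 0.1235, 0.1345]
eef_rot: [0.852, 0.524, -0.0, -0.0]
ft_force: [-0.7, 0.7, 0.7]
width: 1.002
gripper_force: 0.0
```

```bash
python3 -c "
from h import *
go(.555,.124,.071,-26.8)
"
```

```text
rz -0.0 t [ 0.03 -0.05  6.35] cm | tilt [-0.03 -0.  ] t 13.55 w 1.0
```

>>> {"fn": "drive_tool", "kwargs": {
  "motion": [
    {"rx":0,"ry":0,"rz":0,"tx":0,"ty":0,"tz":2,"jaw":100},
    {"rx":0,"ry":0,"rz":0,"tx":0,"ty":0,"tz":2,"jaw":100},
    {"rx":0,"ry":0,"rz":0,"tx":0,"ty":0,"tz":2,"jaw":100},
    {"rx":0,"ry":0,"rz":0,"tx":0,"ty":0,"tz":0.3,"jaw":100},
    {"rx":0,"ry":0,"rz":0,"tx":0,"ty":0,"tz":0,"jaw":100}
  ]
}}

```text
time_s: 14.18
position: [0.5559, 0.1242, 0.0726]
eef_rot: [0.852, 0.524, 0.001, 0.0]
ft_force: [-0.2, -0.6, 0.4]
width: 0.999
gripper_force: 0.0
```

>>> {"fn": "drive_tool", "kwargs": {
  "motion": [
    {"rx":0,"ry":0,"rz":0,"tx":0,"ty":0,"tz":0,"jaw":100},
    {"rx":0,"ry":0,"rz":0,"tx":0,"ty":0,"tz":0,"jaw":100}
  ]
}}

```text
time_s: 14.42
position: [0.5555, 0.1243, 0.0721]
eef_rot: [0.852, 0.524, 0.001, 0.0]
ft_force: [0.4, -0.1, 0.2]
width: 1.0
gripper_force: 0.0
```

```bash
python3 -c "
from h import *
go(.555,.124,.071,-26.8); dots('w7'); go(.555,.124,.071,-26.8)
"
```

```text
rz 0.0 t [-0.04 -0.03  0.11] cm | tilt [0.07 0.  ] t 14.425 w 1.0
green [368.9 105. ] [  304    37   132   137 14016] plane [0.6137 0.1771 0.107 ] depth [0.6135 0.1773 0.1081]
red [275.  316.2] [ 221  270  109   95 7833] plane [0.5554 0.1246 0.107 ] depth [0.5559 0.1254 0.1081]
rz 0.0 t [-0.04 -0.03  0.09] cm | tilt [0.06 0.  ] t 14.475 w 1.0
```

>>> {"fn": "drive_tool", "kwargs": {
  "motion": [
    {"rx":0,"ry":0,"rz":0,"tx":0,"ty":0,"tz":0,"jaw":60},
    {"rx":0,"ry":0,"rz":0,"tx":0,"ty":0,"tz":0,"jaw":60},
    {"rx":0,"ry":0,"rz":0,"tx":0,"ty":0,"tz":0,"jaw":60},
    {"rx":0,"ry":0,"rz":0,"tx":0,"ty":0,"tz":0,"jaw":60}
  ],
  "grip_force": 40
}}

```text
time_s: 14.98
position: [0.555, 0.1244, 0.0718]
eef_rot: [0.852, 0.524, 0.0, -0.0]
ft_force: [-2.5, 0.4, 6.2]
width: 0.781
gripper_force: 44.2
```

>>> {"fn": "drive_tool", "kwargs": {
  "motion": [
    {"rx":0,"ry":0,"rz":0,"tx":0,"ty":0,"tz":-1,"jaw":60},
    {"rx":0,"ry":0,"rz":0,"tx":0,"ty":0,"tz":-3,"jaw":60},
    {"rx":0,"ry":0,"rz":0,"tx":0,"ty":0,"tz":-4,"jaw":60},
    {"rx":0,"ry":0,"rz":0,"tx":0,"ty":0,"tz":-4,"jaw":60},
    {"rx":0,"ry":0,"rz":0,"tx":0,"ty":0,"tz":-4,"jaw":60}
  ]
}}

```text
time_s: 15.6
position: [0.5548, 0.1242, 0.233]
eef_rot: [0.852, 0.524, -0.0, 0.0]
ft_force: [0.3, 0.3, -2.8]
width: 0.782
gripper_force: 45.7
```

>>> {"fn": "drive_tool", "kwargs": {
  "motion": [
    {"rx":0,"ry":0,"rz":0,"tx":0,"ty":0,"tz":-3,"jaw":60},
    {"rx":0,"ry":0,"rz":0,"tx":0,"ty":0,"tz":-2,"jaw":60},
    {"rx":0,"ry":0,"rz":0,"tx":0,"ty":0,"tz":0,"jaw":60}
  ]
}}

```text
time_s: 15.98
position: [0.5555, 0.1242, 0.2828]
eef_rot: [0.852, 0.524, 0.001, 0.001]
ft_force: [0.1, -0.3, -2.8]
width: 0.781
gripper_force: 45.7
```

```bash
python3 -c "
from h import *
go(.637,-.211,.28,-26.8)
"
```

```text
rz 0.0 t [-26.25  22.39   0.3 ] cm | tilt [0.15 0.01] t 15.975 w 0.78
```

>>> {"fn": "drive_tool", "kwargs": {
  "motion": [
    {"rx":0,"ry":0,"rz":0,"tx":-1.5,"ty":1.2,"tz":0,"jaw":60},
    {"rx":0,"ry":0,"rz":0,"tx":-3,"ty":2.6,"tz":0,"jaw":60},
    {"rx":0,"ry":0,"rz":0,"tx":-3,"ty":2.6,"tz":0,"jaw":60},
    {"rx":0,"ry":0,"rz":0,"tx":-3,"ty":2.6,"tz":0,"jaw":60},
    {"rx":0,"ry":0,"rz":0,"tx":-3,"ty":2.6,"tz":0,"jaw":60}
  ]
}}

```text
time_s: 16.6
position: [0.5976, -0.0507, 0.28]
eef_rot: [0.852, 0.524, -0.001, -0.001]
ft_force: [0.4, 0.3, -2.3]
width: 0.783
gripper_force: 45.7
```

>>> {"fn": "drive_tool", "kwargs": {
  "motion": [
    {"rx":0,"ry":0,"rz":0,"tx":-3,"ty":2.6,"tz":0,"jaw":60},
    {"rx":0,"ry":0,"rz":0,"tx":-3,"ty":2.6,"tz":0,"jaw":60},
    {"rx":0,"ry":0,"rz":0,"tx":-3,"ty":2.6,"tz":0,"jaw":60},
    {"rx":0,"ry":0,"rz":0,"tx":-3,"ty":2.6,"tz":0,"jaw":60},
    {"rx":0,"ry":0,"rz":0,"tx":-0.8,"ty":0.4,"tz":0,"jaw":60}
  ]
}}

```text
time_s: 17.23
position: [0.6362, -0.2148, 0.2788]
eef_rot: [0.852, 0.523, -0.001, -0.001]
ft_force: [0.0, 0.4, -3.5]
width: 0.782
gripper_force: 45.8
```

>>> {"fn": "drive_tool", "kwargs": {
  "motion": [
    {"rx":0,"ry":0,"rz":0,"tx":0,"ty":0,"tz":2,"jaw":60},
    {"rx":0,"ry":0,"rz":0,"tx":0,"ty":0,"tz":4,"jaw":60},
    {"rx":0,"ry":0,"rz":0,"tx":0,"ty":0,"tz":4,"jaw":60},
    {"rx":0,"ry":0,"rz":0,"tx":0,"ty":0,"tz":3,"jaw":60},
    {"rx":0,"ry":0,"rz":0,"tx":0,"ty":0,"tz":0,"jaw":60}
  ]
}}

```text
time_s: 17.85
position: [0.6348, -0.2108, 0.1484]
eef_rot: [0.852, 0.524, -0.002, -0.002]
ft_force: [0.0, 0.8, -1.9]
width: 0.783
gripper_force: 46.0
```

```bash
python3 -c "
from h import *
go(.637,-.211,.0858,-26.8)
"
```

```text
rz 0.0 t [0.09 0.24 6.26] cm | tilt [-0.3   0.14] t 17.85 w 0.78
```

>>> {"fn": "drive_tool", "kwargs": {
  "motion": [
    {"rx":0,"ry":0,"rz":0,"tx":0,"ty":0,"tz":2,"jaw":60},
    {"rx":0,"ry":0,"rz":0,"tx":0,"ty":0,"tz":2,"jaw":60},
    {"rx":0,"ry":0,"rz":0,"tx":0,"ty":0,"tz":1.2,"jaw":60},
    {"rx":0,"ry":0,"rz":0,"tx":0,"ty":0,"tz":0.6,"jaw":60},
    {"rx":0,"ry":0,"rz":0,"tx":0,"ty":0,"tz":0,"jaw":60}
  ]
}}

```text
time_s: 18.48
position: [0.6367, -0.2116, 0.0936]
eef_rot: [0.852, 0.524, 0.0, 0.0]
ft_force: [-0.5, 0.0, -1.1]
width: 0.777
gripper_force: 46.0
```

>>> {"fn": "drive_tool", "kwargs": {
  "motion": [
    {"rx":0,"ry":0,"rz":0,"tx":0,"ty":0,"tz":0.2,"jaw":60},
    {"rx":0,"ry":0,"rz":0,"tx":0,"ty":0,"tz":0,"jaw":60}
  ]
}}

```text
time_s: 18.73
position: [0.6367, -0.2116, 0.0916]
eef_rot: [0.852, 0.524, 0.0, 0.0]
ft_force: [0.0, 0.4, -1.7]
width: 0.786
gripper_force: 46.0
```

```bash
python3 -c "
from h import *
go(.637,-.211,.0858,-26.8)
"
```

```text
rz 0.0 t [0.06 0.   0.58] cm | tilt [ 0.03 -0.01] t 18.725 w 0.79
```

>>> {"fn": "drive_tool", "kwargs": {
  "motion": [
    {"rx":0,"ry":0,"rz":0,"tx":0,"ty":0,"tz":0.4,"jaw":60},
    {"rx":0,"ry":0,"rz":0,"tx":0,"ty":0,"tz":0.2,"jaw":60},
    {"rx":0,"ry":0,"rz":0,"tx":0,"ty":0,"tz":0,"jaw":60}
  ]
}}

```text
time_s: 19.1
position: [0.6365, -0.2115, 0.0859]
eef_rot: [0.852, 0.524, 0.0, 0.0]
ft_force: [-1.3, 1.0, 5.4]
width: 0.784
gripper_force: 46.4
```

>>> {"fn": "drive_tool", "kwargs": {
  "motion": [
    {"rx":0,"ry":0,"rz":0,"tx":0,"ty":0,"tz":0.1,"jaw":60},
    {"rx":0,"ry":0,"rz":0,"tx":0,"ty":0,"tz":0,"jaw":60}
  ]
}}

```text
time_s: 19.35
position: [0.6365, -0.2114, 0.0858]
eef_rot: [0.852, 0.524, 0.0, 0.001]
ft_force: [-4.9, 2.2, 10.8]
width: 0.78
gripper_force: 46.9
```

>>> {"fn": "drive_tool", "kwargs": {
  "motion": [
    {"rx":0,"ry":0,"rz":0,"tx":0,"ty":0,"tz":-0.1,"jaw":100},
    {"rx":0,"ry":0,"rz":0,"tx":0,"ty":0,"tz":0,"jaw":100},
    {"rx":0,"ry":0,"rz":0,"tx":0,"ty":0,"tz":0,"jaw":100},
    {"rx":0,"ry":0,"rz":0,"tx":0,"ty":0,"tz":-1,"jaw":100},
    {"rx":0,"ry":0,"rz":0,"tx":0,"ty":0,"tz":-3,"jaw":100}
  ]
}}

```text
time_s: 19.98
position: [0.6359, -0.2112, 0.1247]
eef_rot: [0.852, 0.524, -0.001, -0.001]
ft_force: [0.9, -0.5, 0.5]
width: 0.997
gripper_force: 0.0
```

>>> {"fn": "drive_tool", "kwargs": {
  "motion": [
    {"rx":0,"ry":0,"rz":0,"tx":0,"ty":0,"tz":-5,"jaw":100},
    {"rx":0,"ry":0,"rz":0,"tx":0,"ty":0,"tz":-5,"jaw":100},
    {"rx":0,"ry":0,"rz":0,"tx":0,"ty":0,"tz":-4,"jaw":100},
    {"rx":0,"ry":0,"rz":0,"tx":0,"ty":0,"tz":0,"jaw":100}
  ]
}}

```text
time_s: 20.48
position: [0.6375, -0.2119, 0.2697]
eef_rot: [0.852, 0.524, 0.002, 0.003]
ft_force: [0.2, 0.1, -0.5]
width: 0.999
gripper_force: 0.0
```

```bash
python3 -c "
from h import *
dots('w8',.121); go(.6134,.1768,.27,8.2)
"
```

```text
blue [316.8 280.3] [ 297  262   41   37 1215] plane [ 0.6333 -0.3061  0.121 ] depth [ 0.6334 -0.3055  0.1222]
red [274.8 192. ] [ 253  171   44   43 1433] plane [ 0.6368 -0.2117  0.121 ] depth [ 0.637  -0.2113  0.1221]
rz -35.0 t [38.79  3.21 -0.35] cm | tilt [ 0.18 -0.09] t 20.525 w 1.0
```

Both front jars stand upright in the tray (lid tops at 0.122 m). Now to the green jar.

>>> {"fn": "drive_tool", "kwargs": {
  "motion": [
    {"rx":0,"ry":0,"rz":-9,"tx":0,"ty":0,"tz":0,"jaw":100},
    {"rx":0,"ry":0,"rz":-9,"tx":0,"ty":0,"tz":0,"jaw":100},
    {"rx":0,"ry":0,"rz":-9,"tx":0,"ty":0,"tz":0,"jaw":100},
    {"rx":0,"ry":0,"rz":-8,"tx":0,"ty":0,"tz":0,"jaw":100},
    {"rx":0,"ry":0,"rz":0,"tx":4.8,"ty":0.4,"tz":0,"jaw":100}
  ]
}}

```text
time_s: 21.15
position: [0.6333, -0.1652, 0.2628]
eef_rot: [0.655, 0.755, -0.001, -0.001]
ft_force: [0.5, 1.1, 0.6]
width: 0.997
gripper_force: 0.0
```

>>> {"fn": "drive_tool", "kwargs": {
  "motion": [
    {"rx":0,"ry":0,"rz":0,"tx":5,"ty":0.4,"tz":0,"jaw":100},
    {"rx":0,"ry":0,"rz":0,"tx":5,"ty":0.4,"tz":0,"jaw":100},
    {"rx":0,"ry":0,"rz":0,"tx":5,"ty":0.4,"tz":0,"jaw":100},
    {"rx":0,"ry":0,"rz":0,"tx":5,"ty":0.4,"tz":0,"jaw":100},
    {"rx":0,"ry":0,"rz":0,"tx":5,"ty":0.4,"tz":0,"jaw":100}
  ]
}}

```text
time_s: 21.78
position: [0.617, 0.0884, 0.264]
eef_rot: [0.655, 0.756, -0.001, -0.001]
ft_force: [1.5, 0.4, -0.9]
width: 0.995
gripper_force: 0.0
```

>>> {"fn": "drive_tool", "kwargs": {
  "motion": [
    {"rx":0,"ry":0,"rz":0,"tx":5,"ty":0.4,"tz":0,"jaw":100},
    {"rx":0,"ry":0,"rz":0,"tx":4,"ty":0.4,"tz":0,"jaw":100},
    {"rx":0,"ry":0,"rz":0,"tx":0,"ty":0,"tz":0,"jaw":100},
    {"rx":0,"ry":0,"rz":0,"tx":0,"ty":0,"tz":0,"jaw":100}
  ]
}}

```text
time_s: 22.28
position: [0.6125, 0.1768, 0.2644]
eef_rot: [0.654, 0.756, -0.001, -0.0]
ft_force: [-0.5, -0.4, -0.8]
width: 1.0
gripper_force: 0.0
```

```bash
python3 -c "
from h import *
p,P,st=dots('w9'); go(.6134,.1768,.071,8.2)
h=cv2.cvtColor(p,cv2.COLOR_BGR2HSV)
"
```

```text
green [253.8   5.7] [232   0  44  15 470] plane [0.5733 0.3199 0.107 ] depth [0.5726 0.3217 0.1   ]
green [277.2 193.5] [ 257  177   43   34 1084] plane [0.613  0.1726 0.107 ] depth [0.613  0.1731 0.1081]
blue [483.4 106.3] [ 439    0  108  199 6025] plane [0.7751 0.2734 0.107 ] depth [ 1.1365  0.3174 -0.5706]
blue [527.8  51.5] [509  36  43  33 453] plane [0.7995 0.3217 0.107 ] depth [ 1.31    0.5115 -0.6741]
rz -0.0 t [ 0.05  0.1  19.36] cm | tilt [-0.07 -0.03] t 22.325 w 1.0
```

View pics/w9.png

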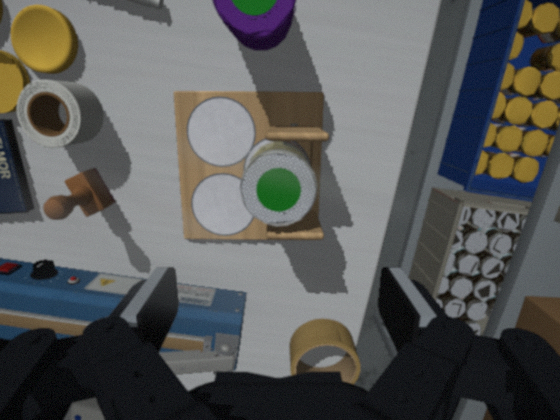

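The stand now shows both front marks empty, at (222,131) and (223,205). The green-dot jar stands between the cheeks with its dot at (279,189). Descending along it.

>>> {"fn": "drive_tool", "kwargs": {
  "motion": [
    {"rx":0,"ry":0,"rz":0,"tx":0,"ty":0.1,"tz":4,"jaw":100},
    {"rx":0,"ry":0,"rz":0,"tx":0,"ty":0,"tz":4,"jaw":100},
    {"rx":0,"ry":0,"rz":0,"tx":0,"ty":0,"tz":4,"jaw":100},
    {"rx":0,"ry":0,"rz":0,"tx":0,"ty":0,"tz":1,"jaw":100},
    {"rx":0,"ry":0,"rz":0,"tx":0,"ty":0,"tz":0,"jaw":100}
  ]
}}

```text
time_s: 22.95
position: [0.614, 0.1764, 0.1356]
eef_rot: [0.655, 0.756, -0.0, -0.0]
ft_force: [0.6, -0.5, 1.2]
width: 1.001
gripper_force: 0.0
```

```bash
python3 -c "
from h import *
dots('w10'); go(.6134,.1768,.071,8.2)
"
```

```text
green [275.2 245.4] [ 239  212   73   68 3876] plane [0.6132 0.1767 0.107 ] depth [0.6131 0.1771 0.1081]
blue [507.4 111.8] [ 457    0  103  214 7392] plane [0.7156 0.2621 0.107 ] depth [ 1.1363  0.3048 -0.5667]
rz -0.0 t [ 0.02 -0.11  6.56] cm | tilt [0.08 0.01] t 23.0 w 1.0
```

>>> {"fn": "drive_tool", "kwargs": {
  "motion": [
    {"rx":0,"ry":0,"rz":0,"tx":0,"ty":-0.1,"tz":2,"jaw":100},
    {"rx":0,"ry":0,"rz":0,"tx":0,"ty":0,"tz":2,"jaw":100},
    {"rx":0,"ry":0,"rz":0,"tx":0,"ty":0,"tz":2,"jaw":100},
    {"rx":0,"ry":0,"rz":0,"tx":0,"ty":0,"tz":0.4,"jaw":100},
    {"rx":0,"ry":0,"rz":0,"tx":0,"ty":0,"tz":0,"jaw":100}
  ]
}}

```text
time_s: 23.62
position: [0.6135, 0.1771, 0.0726]
eef_rot: [0.655, 0.756, 0.001, 0.001]
ft_force: [0.1, -0.2, -0.2]
width: 0.999
gripper_force: 0.0
```

>>> {"fn": "drive_tool", "kwargs": {
  "motion": [
    {"rx":0,"ry":0,"rz":0,"tx":0,"ty":0,"tz":0,"jaw":60},
    {"rx":0,"ry":0,"rz":0,"tx":0,"ty":0,"tz":0,"jaw":60},
    {"rx":0,"ry":0,"rz":0,"tx":0,"ty":0,"tz":0,"jaw":60},
    {"rx":0,"ry":0,"rz":0,"tx":0,"ty":0,"tz":0,"jaw":60}
  ],
  "grip_force": 40
}}

```text
time_s: 24.12
position: [0.6133, 0.1772, 0.0729]
eef_rot: [0.655, 0.756, 0.001, 0.001]
ft_force: [-1.9, -0.5, 5.4]
width: 0.793
gripper_force: 44.3
```

```bash
python3 -c "
from h import *
dots('w11'); s=env.read_state(); print(s['position'],s['width'],s['ft_force'])
"
```

```text
green [278.5 315.5] [ 224  268  109   95 7964] plane [0.6142 0.1768 0.107 ] depth [0.614  0.1776 0.1084]
blue [534.1 154.3] [ 502   46   58  174 2407] plane [0.6872 0.2469 0.107 ] depth [ 1.1365  0.1939 -0.5045]
[0.61327655 0.17716035 0.07291718] 0.7908197775416733 [-2.11918264 -0.84790816  5.6408747 ]
```

>>> {"fn": "drive_tool", "kwargs": {
  "motion": [
    {"rx":0,"ry":0,"rz":0,"tx":0,"ty":0,"tz":-1,"jaw":60},
    {"rx":0,"ry":0,"rz":0,"tx":0,"ty":0,"tz":-3,"jaw":60},
    {"rx":0,"ry":0,"rz":0,"tx":0,"ty":0,"tz":-4,"jaw":60},
    {"rx":0,"ry":0,"rz":0,"tx":0,"ty":0,"tz":-4,"jaw":60},
    {"rx":0,"ry":0,"rz":0,"tx":0,"ty":0,"tz":-4,"jaw":60}
  ]
}}

```text
time_s: 24.8
position: [0.6125, 0.1771, 0.2334]
eef_rot: [0.655, 0.756, 0.0, 0.0]
ft_force: [0.9, -0.7, -2.7]
width: 0.793
gripper_force: 45.9
```

>>> {"fn": "drive_tool", "kwargs": {
  "motion": [
    {"rx":0,"ry":0,"rz":0,"tx":0,"ty":0,"tz":-4,"jaw":60},
    {"rx":0,"ry":0,"rz":0,"tx":0,"ty":0,"tz":-2,"jaw":60},
    {"rx":0,"ry":0,"rz":0,"tx":0,"ty":0,"tz":0,"jaw":60}
  ]
}}

```text
time_s: 25.18
position: [0.6131, 0.1772, 0.2934]
eef_rot: [0.655, 0.756, 0.001, 0.001]
ft_force: [0.3, 0.3, -2.2]
width: 0.789
gripper_force: 46.0
```

```bash
python3 -c "
from h import *
go(.44,-.263,.29,8.2)
# marks from w9 picture (pose then: 0.6125,.1768,.2644)
p=cv2.imread('pics/w9.png'); g=cv2.cvtColor(p,cv2.COLOR_BGR2HSV)
st=dict(position=np.array([.6129,.1758,.2646]),eef_rot=np.array([.6545,.756,-.0005,0]))
m=((g[...,1]<45)&(g[...,2]>130)).astype(np.uint8); k,L,s,C=cv2.connectedComponentsWithStats(m)
for i in range(1,k):
  x,y,w,hh,a=s[i]
  if 180<x+w/2<260 and 90<y+hh/2<240 and a>800: print(C[i],s[i],onplane('wrist',[C[i]],.008,st)[0])
"
```

```text
rz 0.0 t [-41.1  -23.42   0.25] cm | tilt [0.2  0.03] t 25.175 w 0.79
[230.93400203 151.08006458] [    0     0   440   377 66896] [0.55703274 0.1882493  0.008     ]
[222.53756757 132.45081081] [ 188   98   85   71 3700] [0.54533287 0.20791731 0.008     ]
[247.5880597  196.22049751] [ 193  151  122   84 5025] [0.5824233 0.1375285 0.008    ]
```

```bash
python3 -c "
from h import *
print(onplane('scene',[[358.2,267.7]],.049),onplane('side',[[336.9,152.6]],.049))
# wrist w5, w4: cloud with pose at the time
for tag,pos,q in [('w4',[.6305,-.3092,.2780],[.398,.917,0,-.002]),('w5',[.6325,-.307,.269],[.397,.918,-.001,.003])]:
  q=np.array(q);q/=np.linalg.norm(q);st=dict(position=np.array(pos),eef_rot=q)
  P=cloud('wrist',np.load(f'pics/{tag}.npy'),st); Q=P[(abs(P[...,0]-.44)<.1)&(abs(P[...,1]+.265)<.1)]
  z=Q[:,2]; q=Q[abs(z-.049)<.004][:,:2]; print(tag,len(q),np.histogram(z,np.arange(.03,.06,.003))[0])
  if len(q)<50: continue
  print(q.min(0),q.max(0))
  g=[((np.hypot(*(q-[x,y]).T)<.052).sum()-2*(abs(np.hypot(*(q-[x,y]).T)-.056)<.004).sum(),x,y) for x in np.arange(.42,.465,.001) for y in np.arange(-.29,-.24,.001)]
  b=max(g); print('pan',np.mean([k for k in g if k[0]>=b[0]*.998],0))
"
```

```text
[[ 0.44050367 -0.26871171  0.049     ]] [[ 0.43995248 -0.25605307  0.049     ]]
w4 5675 [  81  187  626 3050  111  185 5276  214    0]
[ 0.39957332 -0.31356374] [ 0.49416624 -0.22160857]
pan [ 5.6624e+03  4.4420e-01 -2.6380e-01]
w5 5421 [  81  232  775 2823   29  392 4951   78    0]
[ 0.40108894 -0.31454376] [ 0.49329227 -0.22512648]
pan [ 5.41125e+03  4.43250e-01 -2.64500e-01]
```

>>> {"fn": "drive_tool", "kwargs": {
  "motion": [
    {"rx":0,"ry":0,"rz":0,"tx":-1.5,"ty":-0.9,"tz":0,"jaw":60},
    {"rx":0,"ry":0,"rz":0,"tx":-3.5,"ty":-2,"tz":0,"jaw":60},
    {"rx":0,"ry":0,"rz":0,"tx":-3.5,"ty":-2,"tz":0,"jaw":60},
    {"rx":0,"ry":0,"rz":0,"tx":-3.5,"ty":-2,"tz":0,"jaw":60},
    {"rx":0,"ry":0,"rz":0,"tx":-3.5,"ty":-2,"tz":0,"jaw":60}
  ]
}}

```text
time_s: 25.8
position: [0.5452, 0.0093, 0.2901]
eef_rot: [0.655, 0.756, -0.001, -0.001]
ft_force: [1.1, -0.4, -2.4]
width: 0.79
gripper_force: 45.9
```

>>> {"fn": "drive_tool", "kwargs": {
  "motion": [
    {"rx":0,"ry":0,"rz":0,"tx":-3.5,"ty":-2,"tz":0,"jaw":60},
    {"rx":0,"ry":0,"rz":0,"tx":-3.5,"ty":-2,"tz":0,"jaw":60},
    {"rx":0,"ry":0,"rz":0,"tx":-3.5,"ty":-2,"tz":0,"jaw":60},
    {"rx":0,"ry":0,"rz":0,"tx":-3.5,"ty":-2,"tz":0,"jaw":60},
    {"rx":0,"ry":0,"rz":0,"tx":-3.5,"ty":-2,"tz":0,"jaw":60}
  ]
}}

```text
time_s: 26.42
position: [0.471, -0.1778, 0.2902]
eef_rot: [0.655, 0.756, -0.0, -0.001]
ft_force: [0.3, -0.4, -1.7]
width: 0.794
gripper_force: 45.9
```

>>> {"fn": "drive_tool", "kwargs": {
  "motion": [
    {"rx":0,"ry":0,"rz":0,"tx":-3.5,"ty":-2,"tz":0,"jaw":60},
    {"rx":0,"ry":0,"rz":0,"tx":-3,"ty":-1.6,"tz":0,"jaw":60},
    {"rx":0,"ry":0,"rz":0,"tx":-1.6,"ty":-0.9,"tz":0,"jaw":60},
    {"rx":0,"ry":0,"rz":0,"tx":0,"ty":0,"tz":0,"jaw":60}
  ]
}}

```text
time_s: 26.92
position: [0.439, -0.2638, 0.2905]
eef_rot: [0.655, 0.755, -0.0, -0.001]
ft_force: [0.6, -0.2, -2.0]
width: 0.79
gripper_force: 46.0
```

```bash
python3 -c "
from h import *
go(.44,-.263,.1125,8.2)
p,d=imaging.camera('side'); cv2.imwrite('pics/s2.png',cv2.resize(p[80:280,220:460],None,fx=3,fy=3,interpolation=2))
dots('w12',.32)
"
```

```text
rz -0.1 t [ 0.05  0.13 17.8 ] cm | tilt [-0.06  0.05] t 26.925 w 0.79
green [279.9 316.2] [ 225  268  108   95 7692] plane [ 0.4415 -0.2669  0.32  ] depth [ 0.4408 -0.2631  0.3262]
blue [463.3 254.7] [ 444  237   39   36 1090] plane [ 0.5037 -0.2324  0.32  ] depth [ 0.6325 -0.3056  0.1222]
red [496.6 162.2] [ 476  142   41   41 1235] plane [ 0.505  -0.1981  0.32  ] depth [ 0.6364 -0.2114  0.1221]
```

View pics/w12.png

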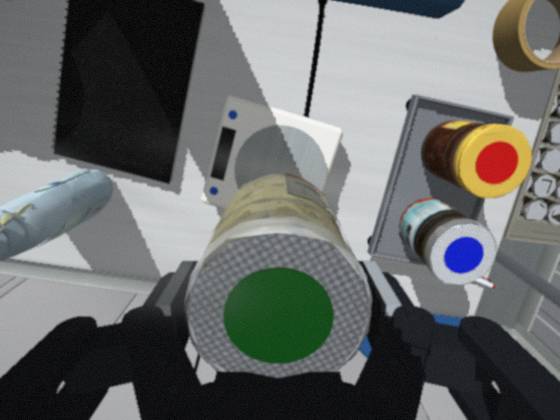

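The wrist view shows the green jar held over the scale. The pan's far arc is visible at (235–325, 125–180), red and blue stand in the tray, and the leaning bottle is at the far left, clear. I refine the pan centre from this view.

```bash
python3 -c "
from h import *
from scipy.optimize import least_squares
st=env.read_state(); P=cloud('wrist',np.load('pics/w12.npy'),st)
m=(abs(P[...,0]-.44)<.1)&(abs(P[...,1]+.265)<.1)&(abs(P[...,2]-.049)<.0045)
print(m.sum(),np.median(P[m][:,2]))
m8=cv2.morphologyEx(m.astype(np.uint8),cv2.MORPH_CLOSE,np.ones((3,3)))
cs,_=cv2.findContours(m8,cv2.RETR_EXTERNAL,cv2.CHAIN_APPROX_NONE); c=max(cs,key=len)[:,0]
q=onplane('wrist',c,.049,st)[:,:2]
f=lambda v:np.hypot(*(q-v).T)-.052
r=least_squares(f,[.442,-.263],loss='cauchy',f_scale=.0008); e=f(r.x); print(r.x,(abs(e)<.0015).sum(),len(q), q[abs(e)<.0015].min(0),q[abs(e)<.0015].max(0))
go(r.x[0],r.x[1],.1125,8.2)
"
```

```text
4137 0.04910393577906935
[ 0.44241702 -0.26287224] 171 253 [ 0.39069211 -0.28945671] [ 0.494051   -0.21029437]
rz 0.0 t [-0.08  0.27 17.85] cm | tilt [-0.02  0.04] t 27.025 w 0.79
```

>>> {"fn": "drive_tool", "kwargs": {
  "motion": [
    {"rx":0,"ry":0,"rz":0,"tx":-0.1,"ty":0.3,"tz":2,"jaw":60},
    {"rx":0,"ry":0,"rz":0,"tx":0,"ty":0,"tz":4,"jaw":60},
    {"rx":0,"ry":0,"rz":0,"tx":0,"ty":0,"tz":4,"jaw":60},
    {"rx":0,"ry":0,"rz":0,"tx":0,"ty":0,"tz":4,"jaw":60},
    {"rx":0,"ry":0,"rz":0,"tx":0,"ty":0,"tz":0,"jaw":60}
  ]
}}

```text
time_s: 27.65
position: [0.4421, -0.2616, 0.1492]
eef_rot: [0.654, 0.756, 0.0, -0.003]
ft_force: [-0.3, 0.0, -1.4]
width: 0.79
gripper_force: 46.7
```

>>> {"fn": "drive_tool", "kwargs": {
  "motion": [
    {"rx":0,"ry":0,"rz":0,"tx":0,"ty":0,"tz":1.2,"jaw":60},
    {"rx":0,"ry":0,"rz":0,"tx":0,"ty":0,"tz":1,"jaw":60},
    {"rx":0,"ry":0,"rz":0,"tx":0,"ty":0,"tz":0.6,"jaw":60},
    {"rx":0,"ry":0,"rz":0,"tx":0,"ty":0,"tz":0,"jaw":60},
    {"rx":0,"ry":0,"rz":0,"tx":0,"ty":0,"tz":0,"jaw":60}
  ]
}}

```text
time_s: 28.28
position: [0.4432, -0.2639, 0.1236]
eef_rot: [0.655, 0.756, 0.0, 0.0]
ft_force: [-0.3, -0.1, -1.9]
width: 0.793
gripper_force: 46.7
```

```bash
python3 -c "
from h import *
go(.4424,-.2629,.1139,8.2)
"
```

```text
rz 0.0 t [ 0.11 -0.06  0.97] cm | tilt [ 0.02 -0.02] t 28.275 w 0.79
```

>>> {"fn": "drive_tool", "kwargs": {
  "motion": [
    {"rx":0,"ry":0,"rz":0,"tx":0.1,"ty":-0.1,"tz":0.5,"jaw":60},
    {"rx":0,"ry":0,"rz":0,"tx":0,"ty":0,"tz":0.3,"jaw":60},
    {"rx":0,"ry":0,"rz":0,"tx":0,"ty":0,"tz":0.1,"jaw":60},
    {"rx":0,"ry":0,"rz":0,"tx":0,"ty":0,"tz":0,"jaw":60}
  ]
}}

```text
time_s: 28.78
position: [0.4419, -0.2629, 0.1142]
eef_rot: [0.655, 0.756, -0.0, -0.0]
ft_force: [-0.2, -0.1, -1.8]
width: 0.796
gripper_force: 46.8
```

>>> {"fn": "drive_tool", "kwargs": {
  "motion": [
    {"rx":0,"ry":0,"rz":0,"tx":0,"ty":0,"tz":0.1,"jaw":60},
    {"rx":0,"ry":0,"rz":0,"tx":0,"ty":0,"tz":0,"jaw":60}
  ]
}}

```text
time_s: 29.02
position: [0.442, -0.2631, 0.114]
eef_rot: [0.655, 0.756, -0.0, 0.001]
ft_force: [-2.1, 0.6, 5.2]
width: 0.79
gripper_force: 47.3
```

Contact with the pan; release and rise.

>>> {"fn": "drive_tool", "kwargs": {
  "motion": [
    {"rx":0,"ry":0,"rz":0,"tx":0,"ty":0,"tz":0,"jaw":100},
    {"rx":0,"ry":0,"rz":0,"tx":0,"ty":0,"tz":0,"jaw":100},
    {"rx":0,"ry":0,"rz":0,"tx":0,"ty":0,"tz":0,"jaw":100},
    {"rx":0,"ry":0,"rz":0,"tx":0,"ty":0,"tz":-1,"jaw":100},
    {"rx":0,"ry":0,"rz":0,"tx":0,"ty":0,"tz":-3,"jaw":100}
  ]
}}

```text
time_s: 29.65
position: [0.4414, -0.2624, 0.1532]
eef_rot: [0.655, 0.756, -0.0, -0.001]
ft_force: [-0.2, -0.3, 0.5]
width: 0.998
gripper_force: 0.0
```

>>> {"fn": "drive_tool", "kwargs": {
  "motion": [
    {"rx":0,"ry":0,"rz":0,"tx":0,"ty":0,"tz":-5,"jaw":100},
    {"rx":0,"ry":0,"rz":0,"tx":0,"ty":0,"tz":-5,"jaw":100},
    {"rx":0,"ry":0,"rz":0,"tx":0,"ty":0,"tz":-2,"jaw":100},
    {"rx":0,"ry":0,"rz":0,"tx":0,"ty":0,"tz":0,"jaw":100}
  ]
}}

```text
time_s: 30.15
position: [0.4424, -0.2632, 0.2751]
eef_rot: [0.655, 0.756, 0.0, 0.002]
ft_force: [0.9, 0.3, -1.1]
width: 1.002
gripper_force: 0.0
```

```bash
python3 -c "
from h import *
dots('w13',.148); go(.6367,-.2114,.275,-26.8)
"
```

```text
green [274.7 200.8] [ 252  179   48   43 1481] plane [ 0.4413 -0.2662  0.148 ] depth [ 0.441  -0.2657  0.1491]
blue [467.8 260.1] [ 448  242   41   38 1179] plane [ 0.6151 -0.2954  0.148 ] depth [ 0.6324 -0.3055  0.1222]
red [503.1 164. ] [ 482  143   43   43 1326] plane [ 0.6182 -0.2097  0.148 ] depth [ 0.6359 -0.2117  0.1222]
rz 35.0 t [13.37 15.06 -0.13] cm | tilt [ 0.05 -0.04] t 30.2 w 1.0
```

The green jar stands on the pan within a couple of mm of its middle (lid top 0.149 m). Next I return the red jar, in the same gripper direction as before.

>>> {"fn": "drive_tool", "kwargs": {
  "motion": [
    {"rx":0,"ry":0,"rz":9,"tx":0,"ty":0,"tz":0,"jaw":100},
    {"rx":0,"ry":0,"rz":9,"tx":0,"ty":0,"tz":0,"jaw":100},
    {"rx":0,"ry":0,"rz":9,"tx":0,"ty":0,"tz":0,"jaw":100},
    {"rx":0,"ry":0,"rz":8,"tx":0,"ty":0,"tz":0,"jaw":100},
    {"rx":0,"ry":0,"rz":0,"tx":3.4,"ty":3.8,"tz":0,"jaw":100}
  ]
}}

```text
time_s: 30.82
position: [0.4897, -0.2501, 0.2727]
eef_rot: [0.853, 0.522, -0.001, -0.001]
ft_force: [0.7, -0.9, -0.5]
width: 1.0
gripper_force: 0.0
```

>>> {"fn": "drive_tool", "kwargs": {
  "motion": [
    {"rx":0,"ry":0,"rz":0,"tx":3.4,"ty":3.8,"tz":0,"jaw":100},
    {"rx":0,"ry":0,"rz":0,"tx":3.4,"ty":3.8,"tz":0,"jaw":100},
    {"rx":0,"ry":0,"rz":0,"tx":3.2,"ty":3.7,"tz":0,"jaw":100},
    {"rx":0,"ry":0,"rz":0,"tx":0,"ty":0,"tz":0,"jaw":100},
    {"rx":0,"ry":0,"rz":0,"tx":0,"ty":0,"tz":0,"jaw":100}
  ]
}}

```text
time_s: 31.45
position: [0.6367, -0.2111, 0.2716]
eef_rot: [0.852, 0.524, -0.001, -0.001]
ft_force: [-0.4, -0.5, -0.4]
width: 1.0
gripper_force: 0.0
```

```bash
python3 -c "
from h import *
dots('w14',.121); go(.6367,-.2114,.0858,-26.8)
"
```

```text
blue [319.1 279.8] [ 299  262   41   37 1209] plane [ 0.6331 -0.3062  0.121 ] depth [ 0.6333 -0.3055  0.1221]
red [277.8 191.9] [ 256  171   44   43 1430] plane [ 0.6368 -0.2118  0.121 ] depth [ 0.637  -0.2115  0.122 ]
rz 0.0 t [ 0.02  0.07 18.67] cm | tilt [-0.09  0.03] t 31.5 w 1.01
```

>>> {"fn": "drive_tool", "kwargs": {
  "motion": [
    {"rx":0,"ry":0,"rz":0,"tx":0,"ty":0,"tz":4,"jaw":100},
    {"rx":0,"ry":0,"rz":0,"tx":0,"ty":0,"tz":4,"jaw":100},
    {"rx":0,"ry":0,"rz":0,"tx":0,"ty":0,"tz":4,"jaw":100},
    {"rx":0,"ry":0,"rz":0,"tx":0,"ty":0,"tz":0.5,"jaw":100},
    {"rx":0,"ry":0,"rz":0,"tx":0,"ty":0,"tz":0,"jaw":100}
  ]
}}

```text
time_s: 32.12
position: [0.6369, -0.2118, 0.1498]
eef_rot: [0.852, 0.524, 0.0, 0.001]
ft_force: [0.2, -0.1, 0.7]
width: 1.0
gripper_force: 0.0
```

>>> {"fn": "drive_tool", "kwargs": {
  "motion": [
    {"rx":0,"ry":0,"rz":0,"tx":0,"ty":0,"tz":2,"jaw":100},
    {"rx":0,"ry":0,"rz":0,"tx":0,"ty":0,"tz":2,"jaw":100},
    {"rx":0,"ry":0,"rz":0,"tx":0,"ty":0,"tz":1.7,"jaw":100},
    {"rx":0,"ry":0,"rz":0,"tx":0,"ty":0,"tz":0,"jaw":100},
    {"rx":0,"ry":0,"rz":0,"tx":0,"ty":0,"tz":0,"jaw":100}
  ]
}}

```text
time_s: 32.75
position: [0.6376, -0.2115, 0.0924]
eef_rot: [0.852, 0.524, 0.0, 0.001]
ft_force: [-0.0, 0.8, 0.8]
width: 1.001
gripper_force: 0.0
```

```bash
python3 -c "
from h import *
go(.6367,-.2114,.0858,-26.8)
"
```

```text
rz 0.0 t [-0.03 -0.08  0.66] cm | tilt [ 0.08 -0.04] t 32.75 w 1.0
```

>>> {"fn": "drive_tool", "kwargs": {
  "motion": [
    {"rx":0,"ry":0,"rz":0,"tx":0,"ty":-0.1,"tz":0.6,"jaw":100},
    {"rx":0,"ry":0,"rz":0,"tx":0,"ty":0,"tz":0,"jaw":60},
    {"rx":0,"ry":0,"rz":0,"tx":0,"ty":0,"tz":0,"jaw":60},
    {"rx":0,"ry":0,"rz":0,"tx":0,"ty":0,"tz":0,"jaw":60},
    {"rx":0,"ry":0,"rz":0,"tx":0,"ty":0,"tz":0,"jaw":60}
  ],
  "grip_force": 40
}}

```text
time_s: 33.38
position: [0.6363, -0.2108, 0.0855]
eef_rot: [0.852, 0.524, 0.0, 0.0]
ft_force: [-0.3, 1.2, 3.5]
width: 0.782
gripper_force: 45.3
```

```bash
python3 -c "
from h import *
dots('w15',.121); go(.6367,-.2114,.0858,-26.8)
"
```

```text
red [278.7 317.4] [ 225  271  109   95 7853] plane [ 0.6373 -0.2112  0.121 ] depth [ 0.6378 -0.2104  0.1221]
rz 0.0 t [-0.04  0.06 -0.02] cm | tilt [ 0.02 -0.  ] t 33.425 w 0.78
```

>>> {"fn": "drive_tool", "kwargs": {
  "motion": [
    {"rx":0,"ry":0,"rz":0,"tx":0,"ty":0,"tz":-1,"jaw":60},
    {"rx":0,"ry":0,"rz":0,"tx":0,"ty":0,"tz":-3,"jaw":60},
    {"rx":0,"ry":0,"rz":0,"tx":0,"ty":0,"tz":-4,"jaw":60},
    {"rx":0,"ry":0,"rz":0,"tx":0,"ty":0,"tz":-4,"jaw":60},
    {"rx":0,"ry":0,"rz":0,"tx":0,"ty":0,"tz":-4,"jaw":60}
  ]
}}

```text
time_s: 34.05
position: [0.636, -0.2108, 0.2469]
eef_rot: [0.852, 0.524, -0.0, 0.0]
ft_force: [0.0, -0.9, -2.2]
width: 0.783
gripper_force: 45.6
```

>>> {"fn": "drive_tool", "kwargs": {
  "motion": [
    {"rx":0,"ry":0,"rz":0,"tx":0,"ty":0,"tz":-3,"jaw":60},
    {"rx":0,"ry":0,"rz":0,"tx":0,"ty":0,"tz":-1,"jaw":60},
    {"rx":0,"ry":0,"rz":0,"tx":0,"ty":0,"tz":0,"jaw":60}
  ]
}}

```text
time_s: 34.42
position: [0.6363, -0.2109, 0.285]
eef_rot: [0.852, 0.524, 0.0, 0.0]
ft_force: [0.2, -0.2, -3.3]
width: 0.784
gripper_force: 45.6
```

```bash
python3 -c "
from h import *
go(.555,.1243,.285,-26.8)
"
```

```text
rz 0.0 t [ 26.25 -22.37   0.  ] cm | tilt [ 0.01 -0.  ] t 34.425 w 0.78
```

>>> {"fn": "drive_tool", "kwargs": {
  "motion": [
    {"rx":0,"ry":0,"rz":0,"tx":1.5,"ty":-1.2,"tz":0,"jaw":60},
    {"rx":0,"ry":0,"rz":0,"tx":3,"ty":-2.6,"tz":0,"jaw":60},
    {"rx":0,"ry":0,"rz":0,"tx":3,"ty":-2.6,"tz":0,"jaw":60},
    {"rx":0,"ry":0,"rz":0,"tx":3,"ty":-2.6,"tz":0,"jaw":60},
    {"rx":0,"ry":0,"rz":0,"tx":3,"ty":-2.6,"tz":0,"jaw":60}
  ]
}}

```text
time_s: 35.05
position: [0.5922, -0.0359, 0.284]
eef_rot: [0.852, 0.524, -0.001, -0.001]
ft_force: [0.4, 0.2, -0.6]
width: 0.785
gripper_force: 45.7
```

>>> {"fn": "drive_tool", "kwargs": {
  "motion": [
    {"rx":0,"ry":0,"rz":0,"tx":3,"ty":-2.6,"tz":0,"jaw":60},
    {"rx":0,"ry":0,"rz":0,"tx":3,"ty":-2.6,"tz":0,"jaw":60},
    {"rx":0,"ry":0,"rz":0,"tx":3,"ty":-2.6,"tz":0,"jaw":60},
    {"rx":0,"ry":0,"rz":0,"tx":2.8,"ty":-2.2,"tz":0,"jaw":60},
    {"rx":0,"ry":0,"rz":0,"tx":1,"ty":-0.8,"tz":0,"jaw":60}
  ]
}}

```text
time_s: 35.67
position: [0.5532, 0.1272, 0.2844]
eef_rot: [0.851, 0.525, -0.001, -0.001]
ft_force: [0.1, 0.0, -2.3]
width: 0.785
gripper_force: 45.6
```

>>> {"fn": "drive_tool", "kwargs": {
  "motion": [
    {"rx":0,"ry":0,"rz":0,"tx":0,"ty":0,"tz":2,"jaw":60},
    {"rx":0,"ry":0,"rz":0,"tx":0,"ty":0,"tz":4,"jaw":60},
    {"rx":0,"ry":0,"rz":0,"tx":0,"ty":0,"tz":4,"jaw":60},
    {"rx":0,"ry":0,"rz":0,"tx":0,"ty":0,"tz":4,"jaw":60},
    {"rx":0,"ry":0,"rz":0,"tx":0,"ty":0,"tz":0,"jaw":60}
  ]
}}

```text
time_s: 36.3
position: [0.5525, 0.1245, 0.1423]
eef_rot: [0.852, 0.524, -0.003, -0.001]
ft_force: [0.3, -0.3, -1.2]
width: 0.783
gripper_force: 46.3
```

>>> {"fn": "drive_tool", "kwargs": {
  "motion": [
    {"rx":0,"ry":0,"rz":0,"tx":0,"ty":0,"tz":2,"jaw":60},
    {"rx":0,"ry":0,"rz":0,"tx":0,"ty":0,"tz":2,"jaw":60},
    {"rx":0,"ry":0,"rz":0,"tx":0,"ty":0,"tz":1.5,"jaw":60},
    {"rx":0,"ry":0,"rz":0,"tx":0,"ty":0,"tz":0,"jaw":60},
    {"rx":0,"ry":0,"rz":0,"tx":0,"ty":0,"tz":0,"jaw":60}
  ]
}}

```text
time_s: 36.92
position: [0.5553, 0.1249, 0.0913]
eef_rot: [0.852, 0.524, 0.001, 0.0]
ft_force: [0.3, -1.1, -2.1]
width: 0.781
gripper_force: 46.3
```

```bash
python3 -c "
from h import *
dots('w16',.116); go(.555,.1245,.0718,-26.8)
"
```

```text
red [278.7 317.4] [ 224  271  110   96 7840] plane [0.553  0.1179 0.116 ] depth [0.5567 0.1254 0.1279]
rz 0.0 t [-0.05 -0.01  1.95] cm | tilt [0.08 0.  ] t 36.975 w 0.78
```

>>> {"fn": "drive_tool", "kwargs": {
  "motion": [
    {"rx":0,"ry":0,"rz":0,"tx":0,"ty":0,"tz":1,"jaw":60},
    {"rx":0,"ry":0,"rz":0,"tx":0,"ty":0,"tz":0.5,"jaw":60},
    {"rx":0,"ry":0,"rz":0,"tx":0,"ty":0,"tz":0.2,"jaw":60},
    {"rx":0,"ry":0,"rz":0,"tx":0,"ty":0,"tz":0,"jaw":60},
    {"rx":0,"ry":0,"rz":0,"tx":0,"ty":0,"tz":0,"jaw":60}
  ]
}}

```text
time_s: 37.6
position: [0.5548, 0.1249, 0.0734]
eef_rot: [0.852, 0.524, 0.0, 0.0]
ft_force: [-0.3, -0.1, -1.8]
width: 0.785
gripper_force: 46.3
```

```bash
python3 -c "
from h import *
s=env.read_state();go(.555,.1245,.0718,-26.8);print(s['ft_force'])
"
```

```text
rz 0.0 t [-0.03  0.04  0.16] cm | tilt [ 0.01 -0.  ] t 37.6 w 0.78
[-0.28967461 -0.13601496 -1.77971692]
```

>>> {"fn": "drive_tool", "kwargs": {
  "motion": [
    {"rx":0,"ry":0,"rz":0,"tx":0,"ty":0,"tz":0.2,"jaw":60},
    {"rx":0,"ry":0,"rz":0,"tx":0,"ty":0,"tz":0,"jaw":60}
  ]
}}

```text
time_s: 37.85
position: [0.555, 0.1249, 0.0716]
eef_rot: [0.852, 0.524, 0.0, 0.0]
ft_force: [0.3, 0.6, 0.6]
width: 0.78
gripper_force: 46.5
```

>>> {"fn": "drive_tool", "kwargs": {
  "motion": [
    {"rx":0,"ry":0,"rz":0,"tx":0,"ty":0,"tz":0.05,"jaw":60},
    {"rx":0,"ry":0,"rz":0,"tx":0,"ty":0,"tz":0,"jaw":60}
  ]
}}

```text
time_s: 38.1
position: [0.5551, 0.125, 0.0715]
eef_rot: [0.852, 0.524, 0.001, 0.0]
ft_force: [-1.4, 0.6, 6.2]
width: 0.783
gripper_force: 46.7
```

Red jar down; release, rise, check its place, go for blue.

>>> {"fn": "drive_tool", "kwargs": {
  "motion": [
    {"rx":0,"ry":0,"rz":0,"tx":0,"ty":0,"tz":0,"jaw":100},
    {"rx":0,"ry":0,"rz":0,"tx":0,"ty":0,"tz":0,"jaw":100},
    {"rx":0,"ry":0,"rz":0,"tx":0,"ty":0,"tz":0,"jaw":100},
    {"rx":0,"ry":0,"rz":0,"tx":0,"ty":0,"tz":-1,"jaw":100},
    {"rx":0,"ry":0,"rz":0,"tx":0,"ty":0,"tz":-3,"jaw":100}
  ]
}}

```text
time_s: 38.72
position: [0.5539, 0.1248, 0.1105]
eef_rot: [0.852, 0.524, -0.001, -0.001]
ft_force: [-0.1, -1.1, 0.3]
width: 1.003
gripper_force: 0.0
```

>>> {"fn": "drive_tool", "kwargs": {
  "motion": [
    {"rx":0,"ry":0,"rz":0,"tx":0,"ty":0,"tz":-5,"jaw":100},
    {"rx":0,"ry":0,"rz":0,"tx":0,"ty":0,"tz":-5,"jaw":100},
    {"rx":0,"ry":0,"rz":0,"tx":0,"ty":0,"tz":-5,"jaw":100},
    {"rx":0,"ry":0,"rz":0,"tx":0,"ty":0,"tz":-1,"jaw":100},
    {"rx":0,"ry":0,"rz":0,"tx":0,"ty":0,"tz":0,"jaw":100}
  ]
}}

```text
time_s: 39.35
position: [0.5548, 0.1249, 0.2713]
eef_rot: [0.852, 0.524, 0.001, 0.0]
ft_force: [0.0, 0.2, -0.8]
width: 0.997
gripper_force: 0.0
```

```bash
python3 -c "
from h import *
dots('w17'); go(.633,-.306,.275,43.2)
"
```

```text
blue [486.7  15.9] [ 442    0  115   43 1941] plane [0.7734 0.1766 0.107 ] depth [ 1.1373  0.1332 -0.5803]
red [278.2 187.8] [ 258  168   41   41 1313] plane [0.5561 0.1242 0.107 ] depth [0.5562 0.1245 0.1081]
rz -70.0 t [-36.79 -23.77  -0.49] cm | tilt [-0.04 -0.  ] t 39.4 w 1.0
```

Red is within about 1 mm of its starting place. Now for the blue jar.

>>> {"fn": "drive_tool", "kwargs": {
  "motion": [
    {"rx":0,"ry":0,"rz":-10,"tx":0,"ty":0,"tz":0,"jaw":100},
    {"rx":0,"ry":0,"rz":-10,"tx":0,"ty":0,"tz":0,"jaw":100},
    {"rx":0,"ry":0,"rz":-10,"tx":0,"ty":0,"tz":0,"jaw":100},
    {"rx":0,"ry":0,"rz":-10,"tx":0,"ty":0,"tz":0,"jaw":100},
    {"rx":0,"ry":0,"rz":-10,"tx":0,"ty":0,"tz":0,"jaw":100}
  ]
}}

```text
time_s: 40.02
position: [0.5541, 0.1248, 0.2688]
eef_rot: [0.548, 0.837, -0.001, -0.001]
ft_force: [0.1, -0.6, -1.1]
width: 1.005
gripper_force: 0.0
```

>>> {"fn": "drive_tool", "kwargs": {
  "motion": [
    {"rx":0,"ry":0,"rz":-10,"tx":0,"ty":0,"tz":0,"jaw":100},
    {"rx":0,"ry":0,"rz":-10,"tx":0,"ty":0,"tz":0,"jaw":100},
    {"rx":0,"ry":0,"rz":0,"tx":-3.8,"ty":-2.5,"tz":0,"jaw":100},
    {"rx":0,"ry":0,"rz":0,"tx":-4,"ty":-2.6,"tz":0,"jaw":100},
    {"rx":0,"ry":0,"rz":0,"tx":-4,"ty":-2.6,"tz":0,"jaw":100}
  ]
}}

```text
time_s: 40.65
position: [0.579, -0.015, 0.2689]
eef_rot: [0.397, 0.918, -0.0, -0.001]
ft_force: [0.6, 0.2, -0.3]
width: 1.002
gripper_force: 0.0
```

>>> {"fn": "drive_tool", "kwargs": {
  "motion": [
    {"rx":0,"ry":0,"rz":0,"tx":-4,"ty":-2.6,"tz":0,"jaw":100},
    {"rx":0,"ry":0,"rz":0,"tx":-4,"ty":-2.6,"tz":0,"jaw":100},
    {"rx":0,"ry":0,"rz":0,"tx":-4,"ty":-2.6,"tz":0,"jaw":100},
    {"rx":0,"ry":0,"rz":0,"tx":-4,"ty":-2.6,"tz":0,"jaw":100},
    {"rx":0,"ry":0,"rz":0,"tx":-4,"ty":-2.6,"tz":0,"jaw":100}
  ]
}}

```text
time_s: 41.28
position: [0.6213, -0.25, 0.2687]
eef_rot: [0.397, 0.918, 0.0, -0.002]
ft_force: [1.0, 0.2, 0.4]
width: 0.999
gripper_force: 0.0
```

>>> {"fn": "drive_tool", "kwargs": {
  "motion": [
    {"rx":0,"ry":0,"rz":0,"tx":-4,"ty":-2.5,"tz":0,"jaw":100},
    {"rx":0,"ry":0,"rz":0,"tx":-1,"ty":-0.6,"tz":0,"jaw":100},
    {"rx":0,"ry":0,"rz":0,"tx":0,"ty":0,"tz":0,"jaw":100},
    {"rx":0,"ry":0,"rz":0,"tx":0,"ty":0,"tz":0,"jaw":100}
  ]
}}

```text
time_s: 41.78
position: [0.6332, -0.3049, 0.2705]
eef_rot: [0.397, 0.918, 0.0, -0.0]
ft_force: [-0.4, 0.7, -0.1]
width: 0.999
gripper_force: 0.0
```

```bash
python3 -c "
from h import *
dots('w18',.121); go(.633,-.306,.085,43.2)
"
```

```text
blue [530.8 129.8] [ 485   73   75  131 2746] plane [ 0.7529 -0.1185  0.121 ] depth [ 1.1367  0.1879 -0.5743]
blue [276.5 191.7] [ 255  170   44   44 1532] plane [ 0.633  -0.3062  0.121 ] depth [ 0.6328 -0.3059  0.1221]
rz 0.1 t [-0.08 -0.11 18.6 ] cm | tilt [-0.    0.01] t 41.825 w 1.0
```

>>> {"fn": "drive_tool", "kwargs": {
  "motion": [
    {"rx":0,"ry":0,"rz":0,"tx":-0.1,"ty":-0.1,"tz":4,"jaw":100},
    {"rx":0,"ry":0,"rz":0,"tx":0,"ty":0,"tz":4,"jaw":100},
    {"rx":0,"ry":0,"rz":0,"tx":0,"ty":0,"tz":4,"jaw":100},
    {"rx":0,"ry":0,"rz":0,"tx":0,"ty":0,"tz":0.5,"jaw":100},
    {"rx":0,"ry":0,"rz":0,"tx":0,"ty":0,"tz":0,"jaw":100}
  ]
}}

```text
time_s: 42.45
position: [0.6337, -0.3072, 0.1473]
eef_rot: [0.397, 0.918, -0.0, 0.001]
ft_force: [-0.8, -0.3, -0.2]
width: 0.997
gripper_force: 0.0
```

>>> {"fn": "drive_tool", "kwargs": {
  "motion": [
    {"rx":0,"ry":0,"rz":0,"tx":0,"ty":0,"tz":2,"jaw":100},
    {"rx":0,"ry":0,"rz":0,"tx":0,"ty":0,"tz":2,"jaw":100},
    {"rx":0,"ry":0,"rz":0,"tx":0,"ty":0,"tz":1.7,"jaw":100},
    {"rx":0,"ry":0,"rz":0,"tx":0,"ty":0,"tz":0,"jaw":100},
    {"rx":0,"ry":0,"rz":0,"tx":0,"ty":0,"tz":0,"jaw":100}
  ]
}}

```text
time_s: 43.08
position: [0.6338, -0.3079, 0.09]
eef_rot: [0.397, 0.918, -0.0, 0.001]
ft_force: [-0.1, 1.1, 0.0]
width: 1.001
gripper_force: 0.0
```

```bash
python3 -c "
from h import *
go(.633,-.306,.085,43.2)
"
```

```text
rz 0.0 t [0.19 0.08 0.5 ] cm | tilt [ 0.08 -0.05] t 43.075 w 1.0
```

>>> {"fn": "drive_tool", "kwargs": {
  "motion": [
    {"rx":0,"ry":0,"rz":0,"tx":0.2,"ty":0.1,"tz":0.4,"jaw":100},
    {"rx":0,"ry":0,"rz":0,"tx":0,"ty":0,"tz":0,"jaw":60},
    {"rx":0,"ry":0,"rz":0,"tx":0,"ty":0,"tz":0,"jaw":60},
    {"rx":0,"ry":0,"rz":0,"tx":0,"ty":0,"tz":0,"jaw":60},
    {"rx":0,"ry":0,"rz":0,"tx":0,"ty":0,"tz":0,"jaw":60}
  ],
  "grip_force": 40
}}

```text
time_s: 43.7
position: [0.6327, -0.3057, 0.0853]
eef_rot: [0.397, 0.918, -0.0, 0.0]
ft_force: [-1.3, -0.8, 4.6]
width: 0.788
gripper_force: 46.2
```

```bash
python3 -c "
from h import *
dots('w19',.121); go(.633,-.306,.085,43.2); print(env.read_state()['position'])
"
```

```text
blue [278.  317.1] [ 223  269  111   97 8385] plane [ 0.6332 -0.3058  0.121 ] depth [ 0.6326 -0.3052  0.1222]
rz 0.0 t [-0.04  0.    0.03] cm | tilt [ 0.03 -0.03] t 43.75 w 0.79
[ 0.63271642 -0.30575627  0.08529277]
```

>>> {"fn": "drive_tool", "kwargs": {
  "motion": [
    {"rx":0,"ry":0,"rz":0,"tx":0,"ty":0,"tz":-1,"jaw":60},
    {"rx":0,"ry":0,"rz":0,"tx":0,"ty":0,"tz":-3,"jaw":60},
    {"rx":0,"ry":0,"rz":0,"tx":0,"ty":0,"tz":-4,"jaw":60},
    {"rx":0,"ry":0,"rz":0,"tx":0,"ty":0,"tz":-4,"jaw":60},
    {"rx":0,"ry":0,"rz":0,"tx":0,"ty":0,"tz":-4,"jaw":60}
  ]
}}

```text
time_s: 44.38
position: [0.6323, -0.3052, 0.2459]
eef_rot: [0.397, 0.918, 0.0, -0.0]
ft_force: [0.2, -0.7, -3.0]
width: 0.788
gripper_force: 46.5
```

>>> {"fn": "drive_tool", "kwargs": {
  "motion": [
    {"rx":0,"ry":0,"rz":0,"tx":0,"ty":0,"tz":-3,"jaw":60},
    {"rx":0,"ry":0,"rz":0,"tx":0,"ty":0,"tz":-1,"jaw":60},
    {"rx":0,"ry":0,"rz":0,"tx":0,"ty":0,"tz":0,"jaw":60}
  ]
}}

```text
time_s: 44.75
position: [0.6327, -0.3055, 0.2843]
eef_rot: [0.397, 0.918, 0.0, -0.0]
ft_force: [0.3, -0.6, -3.5]
width: 0.788
gripper_force: 46.5
```

```bash
python3 -c "
from h import *
go(.5427,.2099,.285,43.2)
"
```

```text
rz 0.0 t [43.73 28.72 -0.05] cm | tilt [-0.02  0.02] t 44.75 w 0.79
```

>>> {"fn": "drive_tool", "kwargs": {
  "motion": [
    {"rx":0,"ry":0,"rz":0,"tx":2,"ty":1.3,"tz":0,"jaw":60},
    {"rx":0,"ry":0,"rz":0,"tx":4,"ty":2.6,"tz":0,"jaw":60},
    {"rx":0,"ry":0,"rz":0,"tx":4,"ty":2.6,"tz":0,"jaw":60},
    {"rx":0,"ry":0,"rz":0,"tx":4,"ty":2.6,"tz":0,"jaw":60},
    {"rx":0,"ry":0,"rz":0,"tx":4,"ty":2.6,"tz":0,"jaw":60}
  ]
}}

```text
time_s: 45.38
position: [0.5936, -0.0926, 0.2828]
eef_rot: [0.397, 0.918, -0.0, -0.001]
ft_force: [0.7, 0.7, -3.1]
width: 0.789
gripper_force: 46.5
```

>>> {"fn": "drive_tool", "kwargs": {
  "motion": [
    {"rx":0,"ry":0,"rz":0,"tx":4,"ty":2.6,"tz":0,"jaw":60},
    {"rx":0,"ry":0,"rz":0,"tx":4,"ty":2.6,"tz":0,"jaw":60},
    {"rx":0,"ry":0,"rz":0,"tx":4,"ty":2.6,"tz":0,"jaw":60},
    {"rx":0,"ry":0,"rz":0,"tx":4,"ty":2.6,"tz":0,"jaw":60},
    {"rx":0,"ry":0,"rz":0,"tx":4,"ty":2.6,"tz":0,"jaw":60}
  ]
}}

```text
time_s: 46.0
position: [0.5513, 0.142, 0.283]
eef_rot: [0.397, 0.918, -0.001, -0.001]
ft_force: [-0.2, 0.4, -3.8]
width: 0.788
gripper_force: 46.5
```

>>> {"fn": "drive_tool", "kwargs": {
  "motion": [
    {"rx":0,"ry":0,"rz":0,"tx":3.7,"ty":2.6,"tz":0,"jaw":60},
    {"rx":0,"ry":0,"rz":0,"tx":2,"ty":1.4,"tz":0,"jaw":60},
    {"rx":0,"ry":0,"rz":0,"tx":0,"ty":0,"tz":0,"jaw":60},
    {"rx":0,"ry":0,"rz":0,"tx":0,"ty":0,"tz":0,"jaw":60}
  ]
}}

```text
time_s: 46.5
position: [0.5422, 0.2091, 0.2836]
eef_rot: [0.397, 0.918, -0.001, -0.001]
ft_force: [0.5, -0.0, -3.3]
width: 0.79
gripper_force: 46.6
```

>>> {"fn": "drive_tool", "kwargs": {
  "motion": [
    {"rx":0,"ry":0,"rz":0,"tx":0,"ty":0,"tz":2,"jaw":60},
    {"rx":0,"ry":0,"rz":0,"tx":0,"ty":0,"tz":4,"jaw":60},
    {"rx":0,"ry":0,"rz":0,"tx":0,"ty":0,"tz":4,"jaw":60},
    {"rx":0,"ry":0,"rz":0,"tx":0,"ty":0,"tz":2.5,"jaw":60},
    {"rx":0,"ry":0,"rz":0,"tx":0,"ty":0,"tz":0,"jaw":60}
  ]
}}

```text
time_s: 47.12
position: [0.5415, 0.2081, 0.1578]
eef_rot: [0.398, 0.918, -0.001, -0.002]
ft_force: [0.5, -0.2, -2.1]
width: 0.792
gripper_force: 46.9
```

```bash
python3 -c "
from h import *
go(.5427,.2099,.071,43.2)
"
```

```text
rz -0.1 t [0.03 0.24 8.67] cm | tilt [-0.24 -0.06] t 47.125 w 0.79
```

>>> {"fn": "drive_tool", "kwargs": {
  "motion": [
    {"rx":0,"ry":0,"rz":0,"tx":0,"ty":0.1,"tz":2,"jaw":60},
    {"rx":0,"ry":0,"rz":0,"tx":0,"ty":0,"tz":3,"jaw":60},
    {"rx":0,"ry":0,"rz":0,"tx":0,"ty":0,"tz":1.5,"jaw":60},
    {"rx":0,"ry":0,"rz":0,"tx":0,"ty":0,"tz":0,"jaw":60},
    {"rx":0,"ry":0,"rz":0,"tx":0,"ty":0,"tz":0,"jaw":60}
  ]
}}

```text
time_s: 47.75
position: [0.544, 0.2102, 0.0961]
eef_rot: [0.397, 0.918, 0.001, 0.001]
ft_force: [0.9, 0.7, -3.6]
width: 0.786
gripper_force: 46.9
```

```bash
python3 -c "
from h import *
go(.5427,.2099,.071,43.2)
"
```

```text
rz 0.0 t [ 0.07 -0.12  2.51] cm | tilt [0.1  0.02] t 47.75 w 0.79
```

>>> {"fn": "drive_tool", "kwargs": {
  "motion": [
    {"rx":0,"ry":0,"rz":0,"tx":0,"ty":-0.1,"tz":1,"jaw":60},
    {"rx":0,"ry":0,"rz":0,"tx":0,"ty":0,"tz":0.8,"jaw":60},
    {"rx":0,"ry":0,"rz":0,"tx":0,"ty":0,"tz":0.4,"jaw":60},
    {"rx":0,"ry":0,"rz":0,"tx":0,"ty":0,"tz":0,"jaw":60},
    {"rx":0,"ry":0,"rz":0,"tx":0,"ty":0,"tz":0,"jaw":60}
  ]
}}

```text
time_s: 48.38
position: [0.5426, 0.2095, 0.0729]
eef_rot: [0.397, 0.918, 0.0, 0.0]
ft_force: [0.1, -1.0, -2.5]
width: 0.785
gripper_force: 46.9
```

```bash
python3 -c "
from h import *
go(.5427,.2099,.071,43.2); print(env.read_state()['ft_force'])
"
```

```text
rz 0.0 t [0.02 0.03 0.19] cm | tilt [0.01 0.  ] t 48.375 w 0.78
[ 0.08620451 -0.96161665 -2.4806048 ]
```

>>> {"fn": "drive_tool", "kwargs": {
  "motion": [
    {"rx":0,"ry":0,"rz":0,"tx":0,"ty":0,"tz":0.15,"jaw":60},
    {"rx":0,"ry":0,"rz":0,"tx":0,"ty":0,"tz":0,"jaw":60},
    {"rx":0,"ry":0,"rz":0,"tx":0,"ty":0,"tz":0,"jaw":60}
  ]
}}

```text
time_s: 48.75
position: [0.5425, 0.2095, 0.0713]
eef_rot: [0.397, 0.918, 0.0, 0.0]
ft_force: [-0.8, 0.2, -3.0]
width: 0.792
gripper_force: 46.9
```

>>> {"fn": "drive_tool", "kwargs": {
  "motion": [
    {"rx":0,"ry":0,"rz":0,"tx":0,"ty":0,"tz":0.1,"jaw":60},
    {"rx":0,"ry":0,"rz":0,"tx":0,"ty":0,"tz":0,"jaw":60}
  ]
}}

```text
time_s: 49.0
position: [0.5426, 0.2094, 0.0713]
eef_rot: [0.397, 0.918, 0.0, 0.0]
ft_force: [-2.7, -1.4, 6.1]
width: 0.79
gripper_force: 47.7
```

>>> {"fn": "drive_tool", "kwargs": {
  "motion": [
    {"rx":0,"ry":0,"rz":0,"tx":0,"ty":0,"tz":0,"jaw":100},
    {"rx":0,"ry":0,"rz":0,"tx":0,"ty":0,"tz":0,"jaw":100},
    {"rx":0,"ry":0,"rz":0,"tx":0,"ty":0,"tz":0,"jaw":100},
    {"rx":0,"ry":0,"rz":0,"tx":0,"ty":0,"tz":-1,"jaw":100},
    {"rx":0,"ry":0,"rz":0,"tx":0,"ty":0,"tz":-3,"jaw":100}
  ]
}}

```text
time_s: 49.62
position: [0.5418, 0.2093, 0.11]
eef_rot: [0.397, 0.918, -0.001, -0.001]
ft_force: [0.7, -0.6, 0.8]
width: 1.0
gripper_force: 0.0
```

>>> {"fn": "drive_tool", "kwargs": {
  "motion": [
    {"rx":0,"ry":0,"rz":0,"tx":0,"ty":0,"tz":-5,"jaw":100},
    {"rx":0,"ry":0,"rz":0,"tx":0,"ty":0,"tz":-5,"jaw":100},
    {"rx":0,"ry":0,"rz":0,"tx":0,"ty":0,"tz":-5,"jaw":100},
    {"rx":0,"ry":0,"rz":0,"tx":0,"ty":0,"tz":0,"jaw":100},
    {"rx":0,"ry":0,"rz":0,"tx":0,"ty":0,"tz":0,"jaw":100}
  ]
}}

```text
time_s: 50.25
position: [0.5423, 0.2094, 0.2602]
eef_rot: [0.397, 0.918, -0.0, 0.0]
ft_force: [0.2, 0.3, -1.1]
width: 0.999
gripper_force: 0.0
```

```bash
python3 -c "
from h import *
dots('w20')
p,d=imaging.camera('scene'); cv2.imwrite('pics/fin.png',cv2.resize(p[120:330,150:430],(800,600),interpolation=2))
P=cloud('scene',d);h=cv2.cvtColor(p,cv2.COLOR_BGR2HSV);m=((h[...,0]>=50)&(h[...,0]<=75)&(h[...,1]>150)&(h[...,2]>60)).astype(np.uint8)
k,L,s,C=cv2.connectedComponentsWithStats(m)
for i in range(1,k):
  if s[i,4]>30: print(C[i],onplane('scene',[C[i]],.148)[0],np.nanmedian(P[L==i],0))
"
```

```text
green [402.9 105.1] [ 380   82   46   48 1710] plane [0.5685 0.3331 0.107 ] depth [0.5704 0.3347 0.1001]
blue [478.4 223.1] [ 408  166  152  119 2704] plane [0.6986 0.3131 0.107 ] depth [ 1.136   0.419  -0.5225]
blue [277.7 191. ] [ 256  170   44   43 1496] plane [0.5432 0.2086 0.107 ] depth [0.543  0.2088 0.1081]
red [225.8 263.6] [ 206  245   41   38 1184] plane [0.5558 0.1238 0.107 ] depth [0.5556 0.1244 0.1082]
[206.93181818 156.79545455] [0.50418886 0.26671881 0.148     ] [0.56819828 0.3307456  0.10039691]
[360.68852459 233.16393443] [ 0.44115519 -0.26602265  0.148     ] [ 0.44070528 -0.26785235  0.14887989]
```

View pics/fin.png

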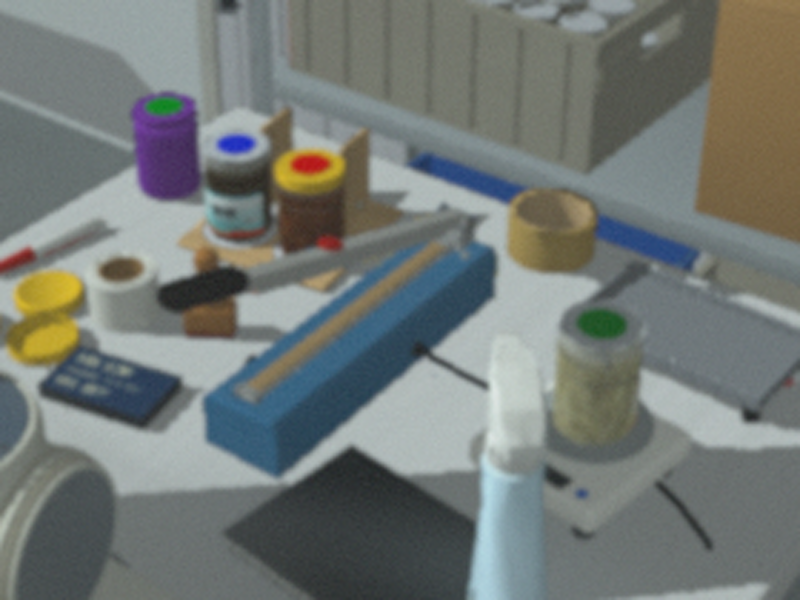

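The final view shows the green jar upright in the middle of the pan (602,325 in the crop). Blue and red are back on their front places within about 1.5 mm, and the bystanders look unmoved. Handing in.

```bash
python3 -c "
from workcell import env
print(env.hand_in())"
```

```text
the job is handed in; nothing more can be done
None
```

The job is handed in at about 50 s of the 115 s allowed: the green-dot jar stands upright on the pan within about 3 mm of its middle, and the red-dot and blue-dot jars are back on their own places in the stand within about 1.5 mm, with the date stamp, tape roll and label roll looking unmoved in the last picture.

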